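# Restock the locked praline case on the sweet-shop counter

### The arm

A 6-joint arm with a two-finger parallel gripper is mounted at the origin on the work surface. World frame = base frame: x ahead of the robot, y to its left, z up, the work surface at z = 0. Lengths are in m, angles in rad, forces in N, time in s.
With the tool pointing down it reaches from about 0.2 to 0.875 m from the base axis. Payload 3.4 kg.
Tool frame: the origin (TCP) lies between the finger pads; the fingertips stand 17 mm ahead of it and the grasp point (between the pads) lies 2 mm behind it; z points along the fingers, y is the line along which they close (so a half turn about z gives the same grasp; the last joint's range is limited). The gripper opens to 94 mm and grips with 3 to 60 N. Pads are 16 mm wide; open, the fingers measure 119 mm over their backs; the gripper's body (75 mm by 177 mm) begins 78 mm behind the grasp point.
Start: joints at [1.206, 0.276, 1.505, -0, 1.361, -0.121], TCP at [0.139, 0.558, 0.186] pointing down, gripper open.
Joint ranges: [-2.89, 2.89], [-0.75, 2.08], [0.22, 2.7], [-1.18, 4.32], [0.11, 2.71], [-2.7, 2.7]. Speed limits (rad/s): [2.57, 2.57, 3.14, 3.14, 3.14, 3.14].

### API

Orientations are given as a rotation vector (axis times angle).
In Python, from cell import * gives the robot as it stands.
- The arm moves only by the tool drive_tool, never from a script. Its argument "moves" is a list of rows, each an object of numbers: "rx", "ry", "rz": the turn, a rotation vector about the world's x, y, z in degrees; "x", "y", "z": the shift along the world's x, y, z in m; "claw": the opening in per cent of the stroke, from 0 (shut) to 100 (fully open). In form: [{"rx": .., "ry": .., "rz": .., "x": .., "y": .., "z": .., "claw": ..}, ...]. A call has exactly 10 rows; each row is the pose to reach, as a shift and turn from the pose commanded when the call began; what a row does not reach only later rows make up. A row lasts 1/12 s, in which the tool goes at most 41.7 mm and 7.16 degrees, less where a joint would pass 70% of its speed; a pose out of reach is approached as far as the arm can. A call with a gripper value outside its range is refused whole. The fingers move at their own pace and stop on an object; the grip force is fixed at half the most. Time passes only in rows, so rows that repeat a pose let the fingers close, or fill a call up. It gives the time, the measured TCP pose, the force, the opening and the grip force at its end, in the units of the state.
- state(): the state, without advancing time (a new reading comes with each control period).
- get_image(name): name is "side" or "top"; returns (picture, depth): 384x512x3 uint8, red, green, blue; 384x512 float32, m along the optical axis (not along the pixel's ray), 0 where there is no reading.
- camera_params(name): a dict with "fx", "fy", "cx", "cy" (pixels), "k1" (the pictures are not rectified: a ray, as slopes to the right and down, at radius r is drawn at 1 + k1 r^2 times it, then the intrinsics apply), "R" (3x3) and "t" (3): a world point X has camera coordinates R X + t. Camera axes: x right, y down, z forward; pixel columns grow to the right and rows downward; lengths in m; the calibration is good to about 2 mm. A picture is of the moment at which its call begins. camera_params takes no time and is no camera call.
- job_done(): hands the job in; it is judged then, once.
The state is a dict: "time": time; "qpos": joint angles; "joint_velocities": joint speeds; "joint_torque": joint torques, N m; "tool_pos": TCP position; "tool_rot": TCP orientation; "wrist_force": force on the tool from outside, world axes, zero at the start; "torque": the same for the moment, N m; "width": finger opening in m; "grip_force": force on a finger pad.
Only numpy, scipy, OpenCV 4.12 (cv2) and the standard library are available. Lean on these libraries where they do the work, as an engineer would, in place of code of your own. Each camera call takes 0.05 s, during which the arm holds its last target. There are 200 camera calls.

### The job

Restock the locked praline case: turn its quarter-turn latch to free the lid, lever the lid up with the blade tool by the gap at its front edge, and swing it fully open. With the lid open, put every pink and gold praline box from the counter into the bay whose floor liner has its colour; then shut the lid fully, turn the latch back home across it, and leave the blade tool lying on its lilac mat. Leave everything else on the counter where it stands (the small mint-green box does not belong in the case).

Things in the scene. Friction and masses are not known exactly. Their poses are not given: they have to be found in the camera images.
- case: fixed white case, deep-pink ledge. Origin on the counter below the compartment's centre; x away from the robot, y left, z up. Outside 140 x 260 mm, walls 5, floor 5; front wall, ledge and divider 56 high, sides and back 66. The divider at y = 0 makes two bays, 130 x 122 inside. The front ledge reaches x = -90; a latch block, 52 square, 56 high, is centred at x = -118, y = -85.
- lid (a joint): clear lid with deep-pink frame, 150 x 260 x 6 mm, 120 g, no handle, hinged at its back edge (point lid_hinge, along the case's y). 0 = shut (underside at z = 66, front edge at case x = -80), grows as the front rises, stop at 1.65 rad, just past upright. The hinge has friction (0.14 N m): the lid stays at any angle.
- lid_hinge (a point): the lid's hinge axis, middle of its length, at the height of the lid's underside (case x = 70, y = 0, z = 66 mm); fixed to the case
- lid_front (a point): middle of the front (free) edge of the lid, half-way through its thickness, 150 mm from the hinge; moves with the lid
- pry_gap (a point): where to lever: in line with the lid's front edge, under its white mark (case x = -80, y = 50, z = 61 mm), at mid-height of the 10 mm gap between the lid's underside and the ledge and front wall. The gap is open inwards: past the 5 mm front wall lies the compartment.
- latch (a joint): quarter-turn cam latch, upright axis. 0 = locked: steel cam and grip bar point along the case's +x, the cam over the lid's front edge. Grows clockwise seen from above to pi/2 = released (cam along the case's -y); the lid is free above about 0.9. Starts at 0 to 0.25. Friction 0.06 N m; stays where left.
- latch_grip (a point): on the latch's turning axis at the height to grip (case x = -118, y = -85, z = 98 mm). The black grip bar is 44 mm long (along the cam), 14 mm thick, 34 mm tall, its top at z = 111.5 mm; its frame turns with the latch, x along the bar.
- liner_pink: pink floor liner, 126 x 118 x 2 mm, in the left or right bay of the case; origin at the centre of the bay, on the case's floor (z = 5 mm); axes as the case's
- liner_gold: gold-yellow floor liner in the other bay; as liner_pink
- pink1: gift-wrapped praline box, pink with a white ribbon cross, 44 x 44 x 28 mm high, about 60 g; origin at its centre (14 mm above the counter when it lies flat), z up through the lid. Starts flat on the counter beside the case. It may be absent (None).
- pink2: gift-wrapped praline box, pink with a white ribbon cross, 44 x 44 x 28 mm high, about 60 g; origin at its centre (14 mm above the counter when it lies flat), z up through the lid. Starts flat on the counter beside the case. It may be absent (None).
- gold1: gift-wrapped praline box, gold-yellow with a white ribbon cross, 44 x 44 x 28 mm high, about 60 g; origin at its centre (14 mm above the counter when it lies flat), z up through the lid. Starts flat on the counter beside the case. It may be absent (None).
- gold2: gift-wrapped praline box, gold-yellow with a white ribbon cross, 44 x 44 x 28 mm high, about 60 g; origin at its centre (14 mm above the counter when it lies flat), z up through the lid. Starts flat on the counter beside the case. It may be absent (None).
- blade: blade tool, 160 mm long, 90 g, same upside down: dark wooden handle 95 x 28 wide x 24 high, flat steel blade 30 wide, 3 thick, at the handle's mid-height. Origin: mid-section of the handle at the grip point, 20 mm behind the handle's front end, 85 mm behind the tip; x to the tip, z up. Starts on the mat (origin 12 mm above what it lies on).
- blade_tip (a point): middle of the blade's tip, mid-thickness, 85 mm from the tool's origin along its x
- mat: fixed lilac mat 180 x 100 x 4 mm for the blade tool; origin under its centre, x along its length
- can: bystander: red drink can, 62 mm wide, 115 mm tall, loose; origin under its centre
- mint_tin: bystander: round mint-green tin, 60 mm wide, 22 mm tall, loose; origin under its centre
- green_box: bystander: mint-green praline box with a brown ribbon, 44 x 44 x 28 mm, loose; origin at its centre
- jar: bystander: amber jar with a red cap, 80 mm wide, 130 mm tall, loose; origin under its centre
- stapler: bystander: blue and black stapler, 130 mm long, loose; origin under its centre
- price_block: bystander: block of white paper slips, 50 x 70 x 35 mm, loose; origin under its centre
There are look-alikes about, which are no part of the job. Leave any blue or purple look-alike of the pink2 alone.

How it is judged:
On the way, in this order (a step that is already met when the one before it is completed fails the run):
1. the latch is turned to release (past 1.35 rad) while the lid is still shut (value of joint latch above 1.35 rad and value of joint lid below 0.05 rad), for 0.1 s.
2. the lid is levered up past 0.15 rad by the blade, the blade pressing on it and no finger on it (value of joint lid above 0.15 rad and contact force between blade and lid above 0.2 N and contact force between the fingers and lid below 0.2 N), for 0.1 s.
3. with the lid open past 1.2 rad, every pink and gold box present lies in the bay with the liner of its colour (x of pink1 in the frame of liner_pink between -0.055 and 0.055 m and y of pink1 in the frame of liner_pink between -0.052 and 0.052 m and z of pink1 in the frame of liner_pink between 0 and 0.03 m and x of pink2 in the frame of liner_pink between -0.055 and 0.055 m and y of pink2 in the frame of liner_pink between -0.052 and 0.052 m and z of pink2 in the frame of liner_pink between 0 and 0.03 m and x of gold1 in the frame of liner_gold between -0.055 and 0.055 m and y of gold1 in the frame of liner_gold between -0.052 and 0.052 m and z of gold1 in the frame of liner_gold between 0 and 0.03 m and x of gold2 in the frame of liner_gold between -0.055 and 0.055 m and y of gold2 in the frame of liner_gold between -0.052 and 0.052 m and z of gold2 in the frame of liner_gold between 0 and 0.03 m and value of joint lid above 1.2 rad), for 0.2 s.
4. the lid is shut (under 0.05 rad) with the latch still released (value of joint lid below 0.05 rad and value of joint latch above 1 rad), for 0.1 s.
5. the latch is turned home (under 0.22 rad) (value of joint latch below 0.22 rad), for 0.2 s.
At the end, for the whole second after the job is handed in: Each present box is in the bay of its colour (centre within 55 mm in x, 52 mm in y of the liner's centre, under 30 mm above it); lid under 0.05 rad; latch under 0.22 rad; blade tool on its mat (origin within 60 mm along, 45 mm across, under 30 mm high); all at rest (x of pink1 in the frame of liner_pink between -0.055 and 0.055 m and y of pink1 in the frame of liner_pink between -0.052 and 0.052 m and z of pink1 in the frame of liner_pink between 0 and 0.03 m and x of pink2 in the frame of liner_pink between -0.055 and 0.055 m and y of pink2 in the frame of liner_pink between -0.052 and 0.052 m and z of pink2 in the frame of liner_pink between 0 and 0.03 m and x of gold1 in the frame of liner_gold between -0.055 and 0.055 m and y of gold1 in the frame of liner_gold between -0.052 and 0.052 m and z of gold1 in the frame of liner_gold between 0 and 0.03 m and x of gold2 in the frame of liner_gold between -0.055 and 0.055 m and y of gold2 in the frame of liner_gold between -0.052 and 0.052 m and z of gold2 in the frame of liner_gold between 0 and 0.03 m and value of joint lid below 0.05 rad and value of joint latch below 0.22 rad and x of blade in the frame of mat between -0.06 and 0.06 m and y of blade in the frame of mat between -0.045 and 0.045 m and z of blade in the frame of mat between 0 and 0.03 m and linear speed of each of pink1, pink2, gold1, gold2, blade below 0.02 m/s); the robot touches nothing.
It fails at once if a bystander (can, mint tin, green box, jar, stapler, paper block) is moved more than 30 mm (distance of any of can, mint_tin, green_box, jar, stapler, price_block from where it was at the start of the episode above 0.03 m).
Of pink1, pink2, gold1, gold2 only 2 to 4 are there at a start; the rules pass over those that are not, and their reading is None.
At some moment in a run one of pink1, pink2, gold1, gold2 may be knocked a few centimetres aside while the robot is not near it.
Once in a run the grip may slacken for a moment while it holds something.
It also fails if it takes over 210 s, if anything falls off the work surface, if the arm or the gripper's body presses on something with over 40 N, if the wrist force passes 120 N, or if a joint passes its speed limit or range.

## Working session

There is one attempt and no reset: what is moved stays moved. The work goes in short steps, Python scripts to look and compute and a tool call to move; the robot and the scene stay as the last step left them, time stands still between calls to the robot, and variables do not carry over. Pictures are saved under pics/ and viewed, at most 14 in all, crops included, and the job is handed in when it is done.

Besides the shell and the picture viewer there is one more tool, called after "Call:" as name(argument=value, ...), one argument or row to a line, values as JSON. drive_tool: Moves the arm, as the interface text tells. Its arguments: {"type":"object","properties":{"moves":{"type":"array","items":{"type":"object","properties":{"rx":{"type":"number"},"ry":{"type":"number"},"rz":{"type":"number"},"x":{"type":"number"},"y":{"type":"number"},"z":{"type":"number"},"claw":{"type":"number"}}}}},"required":["moves"]}

```bash
mkdir -p pics; ls
cat > h.py <<'E'
from cell import *
import numpy as np, cv2, json
def cam(n):
    p=camera_params(n); return p,np.array(p["R"]),np.array(p["t"])
def ray(n,u,v):
    p,R,t=cam(n); d=np.array([(u-p["cx"])/p["fx"],(v-p["cy"])/p["fy"]]); s=d.copy()
    for _ in range(20): s=d/(1+p["k1"]*(s@s))
    return -R.T@t, R.T@np.array([s[0],s[1],1])
def onz(n,u,v,z):
    o,d=ray(n,u,v); return o+d*(z-o[2])/d[2]
def cloud(n,depth):
    p,R,t=cam(n); h,w=depth.shape
    K=np.array([[p["fx"],0,p["cx"]],[0,p["fy"],p["cy"]],[0,0,1.]])
    u,v=np.meshgrid(np.arange(w),np.arange(h))
    a=(u-p["cx"])/p["fx"]; b=(v-p["cy"])/p["fy"]; x,y=a.copy(),b.copy()
    for _ in range(20):
        f=1+p["k1"]*(x*x+y*y); x,y=a/f,b/f
    P=np.stack([x*depth,y*depth,depth],-1)
    return (P-t)@R
def proj(n,X):
    p,R,t=cam(n); c=R@np.array(X)+t; s=c[:2]/c[2]; s=s*(1+p["k1"]*(s@s))
    return p["fx"]*s[0]+p["cx"],p["fy"]*s[1]+p["cy"]
def snap(n,f):
    im,d=get_image(n); cv2.imwrite("pics/"+f+".png",im[...,::-1]); np.save("pics/"+f,d); return im,d
E
python3 - <<'E'
from h import *
for n in("side","top"): snap(n,n+"0"); p=camera_params(n); print(n,p["fx"],p["k1"],-np.array(p["R"]).T@np.array(p["t"]))
a=[cv2.imread(f"pics/{n}0.png") for n in("side","top")]
print(state())
E
```

```text
pics
side 406.15801447906216 0.02172557449752606 [0.38237694 0.85429417 1.16269511]
top 412.4802006106428 0.052303786824688926 [ 0.30583153 -0.03942636  1.21038069]
{'time': 0.1, 'qpos': array([ 1.20602658e+00,  2.76514331e-01,  1.50593618e+00, -3.28322754e-05,
        1.36072582e+00, -1.21018178e-01]), 'joint_velocities': array([ 0.00213198,  0.0004411 , -0.00414044, -0.0010285 , -0.0013506 ,
       -0.00036148]), 'joint_torque': array([ 1.67365248e-03, -4.05456698e+01, -2.37780744e+01,  7.04322453e-02,
        2.97701068e-02, -4.29511999e-05]), 'tool_pos': array([0.13861546, 0.55750815, 0.18542925]), 'tool_rot': array([-3.81883556e-01, -3.11794262e+00,  2.42647214e-03]), 'wrist_force': array([-0.18652072, -0.01153865, -0.01128459]), 'torque': array([-1.83857835e-05,  3.04776186e-02,  3.89987645e-02]), 'grip_force': 0.0, 'width': 0.09431825035264231}
```

View pics/top0.png

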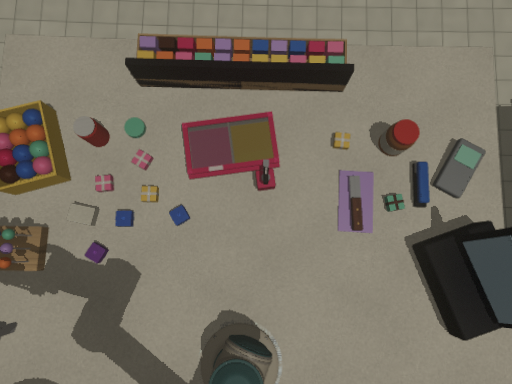

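View pics/side0.png

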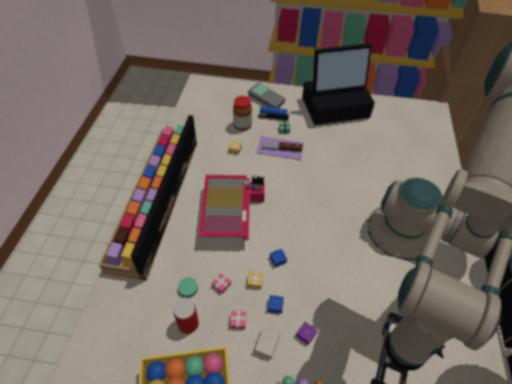

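The top view shows pink boxes at (142,159) and (103,183), and gold boxes at (149,193) and (342,140). Things I could confuse with these:
- Blue look-alikes at (124,218) and (179,215), and a purple one at (95,252).
- The green box at (395,202), plus the coloured balls and display goods at the edges.

The case is at (230,147), with the pink liner on the left and gold on the right. The latch is at (265,175) and the blade at (355,200), tip pointing up the image.

```bash
cat > m.py <<'E'
from h import *
def boxes(n,im,d,zmax=0.06):
    hsv=cv2.cvtColor(im,cv2.COLOR_RGB2HSV); P=cloud(n,d)
    out=[]
    for name,lo,hi in(("pink",(160,70,110),(179,255,255)),("gold",(18,110,110),(32,255,255))):
        m=cv2.inRange(hsv,lo,hi); m=cv2.morphologyEx(m,cv2.MORPH_CLOSE,np.ones((5,5)))
        for c in cv2.findContours(m,cv2.RETR_EXTERNAL,cv2.CHAIN_APPROX_NONE)[0]:
            if 60<cv2.contourArea(c)<600:
                (u,v),wh,a=cv2.minAreaRect(c)
                # hull of top-plane points
                q=np.array([onz(n,*p[0],0.028)[:2] for p in c])
                (x,y),s,a=cv2.minAreaRect((q*1000).astype(np.float32))
                out.append((name,(round(u),round(v)),np.round([x,y],1),np.round(s),round(a),round(float(P[int(v),int(u),2]),3)))
    return out
E
python3 - <<'E'
from m import *
im=cv2.imread("pics/top0.png")[...,::-1].copy(); d=np.load("pics/top0.npy")
for b in boxes("top",im,d): print(*b)
hsv=cv2.cvtColor(im,cv2.COLOR_RGB2HSV); P=cloud("top",d)
# lid frame
m=cv2.inRange(hsv,(165,150,80),(179,255,255)); m[:,:175]=0; m[:105]=0; m[200:]=0; m[:,285:]=0
ys,xs=np.nonzero(m); pts=P[ys,xs]
print("z hist",np.histogram(pts[:,2],bins=np.arange(0,.12,.01)))
sel=pts[(pts[:,2]>.06)&(pts[:,2]<.085)]
print("lid", cv2.minAreaRect((sel[:,:2]*1000).astype(np.float32)), np.median(sel[:,2]))
q=np.array([onz("top",x,y,.072)[:2] for y,x in zip(ys,xs) if y<165]);print(cv2.minAreaRect((q*1000).astype(np.float32)))
# mat
m=cv2.inRange(hsv,(125,40,60),(155,255,255)); m[:,:320]=0;m[:,385:]=0;m[:150]=0;m[250:]=0
q=np.array([onz("top",x,y,.004)[:2] for y,x in zip(*np.nonzero(m))]);print("mat",cv2.minAreaRect((q*1000).astype(np.float32)))
c=cv2.resize(im[100:250,170:400],None,fx=3.4,fy=3.4,interpolation=cv2.INTER_CUBIC); cv2.imwrite("pics/crop1.png",c[...,::-1])
E
```

```text
pink (103, 182) [489.4 407.3] [43. 44.] 8 0.029
pink (42, 165) [535.5 584.6] [48. 47.] 6 0.103
pink (141, 159) [562.5 303.5] [44. 44.] 61 0.029
pink (6, 148) [582.1 690.1] [93. 30.] 7 0.084
pink (298, 58) [ 885.8 -151. ] [22. 49.] 1 0.106
pink (326, 46) [ 926.5 -235.8] [ 36. 104.] 1 0.069
pink (184, 48) [908.9 196.3] [49. 70.] 86 0.091
gold (148, 193) [461.5 275.3] [42. 44.] 88 0.027
gold (342, 140) [ 635.2 -282.3] [42. 43.] 84 0.03
gold (317, 59) [ 885.6 -208.7] [19. 49.] 1 0.109
gold (269, 58) [886.7 -62.8] [ 22. 110.] 2 0.008
gold (145, 54) [887.6 313. ] [22. 49.] 2 0.11
z hist (array([   0,    0,    0,    0,    1,  430,  134, 1007,    2,    1,    0]), array([0.  , 0.01, 0.02, 0.03, 0.04, 0.05, 0.06, 0.07, 0.08, 0.09, 0.1 ,
       0.11]))
lid ((576.4393920898438, 38.66432189941406), (210.7716827392578, 258.0903625488281), 9.412788391113281) 0.07319240077445957
((603.5982666015625, 43.09990692138672), (154.78094482421875, 257.96240234375), 9.344178199768066)Traceback (most recent call last):
  File "<stdin>", line 14, in <module>
  File "h.py", line 10, in onz
    o,d=ray(n,u,v); return o+d*(z-o[2])/d[2]
        ~~~^^^^^^^
  File "h.py", line 6, in ray
    p,R,t=cam(n); d=np.array([(u-p["cx"])/p["fx"],(v-p["cy"])/p["fy"]]); s=d.copy()
          ~~~^^^
  File "h.py", line 4, in cam
    p=camera_params(n); return p,np.array(p["R"]),np.array(p["t"])
ValueError: time passes only in moves, steps and waits
```

```bash
sed -i 's/^def cam(n):/import functools\n@functools.lru_cache(None)\ndef cam(n):/' h.py
python3 - <<'E'
from m import *
im=cv2.imread("pics/top0.png")[...,::-1].copy(); d=np.load("pics/top0.npy")
hsv=cv2.cvtColor(im,cv2.COLOR_RGB2HSV); P=cloud("top",d)
m=cv2.inRange(hsv,(165,150,80),(179,255,255)); m[:,:175]=0; m[:105]=0; m[200:]=0; m[:,285:]=0
w=m.copy(); w[(P[...,2]<.068)|(P[...,2]>.08)]=0
c=max(cv2.findContours(w,cv2.RETR_EXTERNAL,cv2.CHAIN_APPROX_NONE)[0],key=cv2.contourArea)
q=np.array([onz("top",*p[0],.072)[:2] for p in c])*1000
r=cv2.minAreaRect(q.astype(np.float32)); print("lid",r,cv2.boxPoints(r))
# back edge, left & right edges fits from camera
for nm,lo,hi,ax in(("back",(190,100),(265,128),1),):
    e=[(x,np.nonzero(w[100:,x])[0][0]+99.5) for x in range(192,264)]
    Q=np.array([onz("top",a,b,.072) for a,b in e]); k=np.polyfit(Q[:,1],Q[:,0],1); print("back slope deg",np.degrees(np.arctan(k[0])),k)
m2=cv2.inRange(hsv,(125,40,60),(155,255,255)); m2[:,:320]=0;m2[:,385:]=0;m2[:150]=0;m2[250:]=0
q=np.array([onz("top",x,y,.004)[:2] for y,x in zip(*np.nonzero(m2))]);print("mat",cv2.minAreaRect((q*1000).astype(np.float32)))
# blade tool: points above mat
b=(P[...,2]>.012)&(P[...,2]<.045); b[:,:335]=0;b[:,376:]=0;b[:168]=0;b[236:]=0
dk=b&(hsv[...,2]<110)&(P[...,2]>.02)
print("handle",cv2.minAreaRect((P[dk][:,:2]*1000).astype(np.float32)),np.median(P[dk][:,2]))
st=b&~dk; print("steel",cv2.minAreaRect((P[st][:,:2]*1000).astype(np.float32)))
# latch dark bar
k=(P[...,2]>.098)&(P[...,2]<.125); k[:,:240]=0;k[:,290:]=0;k[:140]=0;k[200:]=0
print("bar",k.sum(),cv2.minAreaRect((P[k][:,:2]*1000).astype(np.float32)),P[k].mean(0))
c=cv2.resize(im[100:250,170:400],None,fx=3.4,fy=3.4,interpolation=cv2.INTER_CUBIC); cv2.imwrite("pics/crop1.png",c[...,::-1])
E
```

```text
lid ((605.9116821289062, 43.398521423339844), (150.34678649902344, 257.8838195800781), 9.460025787353516) [[510.5678   158.23143 ]
 [552.9534   -96.145294]
 [701.25555  -71.43439 ]
 [658.86993  182.94234 ]]
back slope deg -9.337266833373501 [-0.16442422  0.6889511 ]
mat ((457.756591796875, -325.38623046875), (99.09058380126953, 179.81126403808594), 88.74043273925781)
handle ((449.75274658203125, -323.87005615234375), (157.65045166015625, 29.5894832611084), 2.4946138858795166) 0.028778584653002825
steel ((450.90985107421875, -328.3828430175781), (70.15746307373047, 161.29177856445312), 78.69495391845703)
bar 84 ((508.57318115234375, -57.450050354003906), (44.32963180541992, 10.973125457763672), 1.3362425565719604) [ 0.50775358 -0.05750411  0.11157455]
```

View pics/crop1.png

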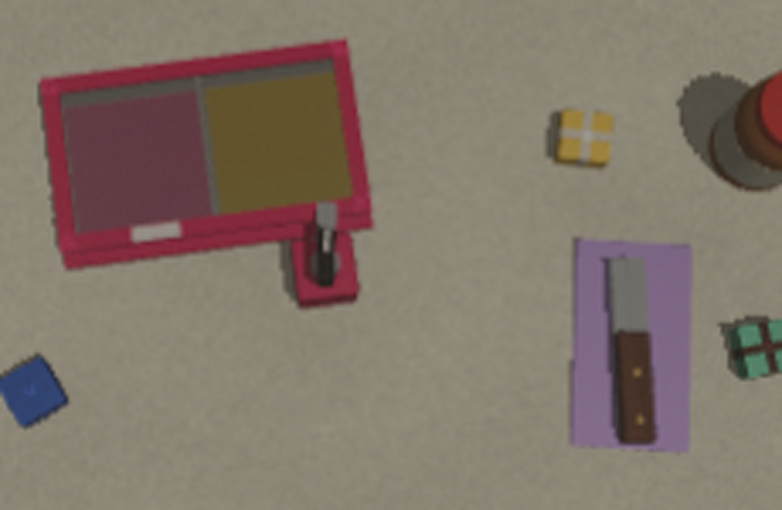

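The crop shows the case with its white mark at crop (155,231), the latch bar at (325,255) pointing nearly along the case's +x, and the blade on the mat with its tip up at (628,260). The praline box at (585,137) is gold.

From these I get:
- **Case:** origin about (611,44) mm, yaw 9.4°.
- **Latch:** axis at about (508.5,-58) mm, currently near 0.14 rad.

I'll start with the latch.

Call:
drive_tool(
  moves=[
    {"x": 0.37, "y": -0.615, "z": 0.02, "rz": 15, "claw": 60},
    {"x": 0.37, "y": -0.615, "z": 0.02, "rz": 15, "claw": 60},
    {"x": 0.37, "y": -0.615, "z": 0.02, "rz": 15, "claw": 60},
    {"x": 0.37, "y": -0.615, "z": 0.02, "rz": 15, "claw": 60},
    {"x": 0.37, "y": -0.615, "z": 0.02, "rz": 15, "claw": 60},
    {"x": 0.37, "y": -0.615, "z": 0.02, "rz": 15, "claw": 60},
    {"x": 0.37, "y": -0.615, "z": 0.02, "rz": 15, "claw": 60},
    {"x": 0.37, "y": -0.615, "z": 0.02, "rz": 15, "claw": 60},
    {"x": 0.37, "y": -0.615, "z": 0.02, "rz": 15, "claw": 60},
    {"x": 0.37, "y": -0.615, "z": 0.02, "rz": 15, "claw": 60},
  ],
)

```text
invalid input
```

Run:
```python
from m import *
im=cv2.imread("pics/top0.png")[...,::-1].copy(); d=np.load("pics/top0.npy"); P=cloud("top",d)
for n,(u0,u1,v0,v1),zl in(("can",(75,112,110,150),.05),("jar",(375,422,115,160),.05),("tin",(122,148,115,140),.012),("green",(384,406,190,212),.015),("shelf",(125,355,30,95),.03),("paper",(65,97,200,227),.02),("balls",(0,68,100,200),.03)):
    q=P[v0:v1,u0:u1].reshape(-1,3); q=q[q[:,2]>zl]; print(n,np.round(q.min(0),3),np.round(q.max(0),3))
s=state();print(s["tool_pos"],s["qpos"])
```

```text
can [ 0.306 -0.039  0.05 ] [0.658 0.464 1.21 ]
jar [ 0.306 -0.47   0.05 ] [ 0.671 -0.039  1.21 ]
tin [ 0.306 -0.039  0.012] [0.69  0.363 1.21 ]
green [ 0.306 -0.46   0.015] [ 0.478 -0.039  1.21 ]
shelf [ 0.306 -0.292  0.03 ] [0.938 0.331 1.21 ]
paper [ 0.306 -0.039  0.02 ] [0.427 0.499 1.21 ]
balls [ 0.306 -0.039  0.03 ] [0.71  0.694 1.21 ]
[0.13861546 0.55750815 0.18542925] [ 1.20602658e+00  2.76514331e-01  1.50593618e+00 -3.28322754e-05
  1.36072582e+00 -1.21018178e-01]
```

Call:
drive_tool(
  moves=[
    {"rx": 0, "ry": 0, "rz": 15, "x": 0.37, "y": -0.615, "z": 0.02, "claw": 60},
    {"rx": 0, "ry": 0, "rz": 15, "x": 0.37, "y": -0.615, "z": 0.02, "claw": 60},
    {"rx": 0, "ry": 0, "rz": 15, "x": 0.37, "y": -0.615, "z": 0.02, "claw": 60},
    {"rx": 0, "ry": 0, "rz": 15, "x": 0.37, "y": -0.615, "z": 0.02, "claw": 60},
    {"rx": 0, "ry": 0, "rz": 15, "x": 0.37, "y": -0.615, "z": 0.02, "claw": 60},
    {"rx": 0, "ry": 0, "rz": 15, "x": 0.37, "y": -0.615, "z": 0.02, "claw": 60},
    {"rx": 0, "ry": 0, "rz": 15, "x": 0.37, "y": -0.615, "z": 0.02, "claw": 60},
    {"rx": 0, "ry": 0, "rz": 15, "x": 0.37, "y": -0.615, "z": 0.02, "claw": 60},
    {"rx": 0, "ry": 0, "rz": 15, "x": 0.37, "y": -0.615, "z": 0.02, "claw": 60},
    {"rx": 0, "ry": 0, "rz": 15, "x": 0.37, "y": -0.615, "z": 0.02, "claw": 60},
  ],
)

```text
time: 0.93
tool_pos: [0.3527, 0.2011, 0.1977]
tool_rot: [-0.029, 3.141, 0.0]
wrist_force: [0.0, 0.6, 0.2]
width: 0.0563
grip_force: 0.0
```

Run:
```python
from m import *
d=np.load("pics/top0.npy"); P=cloud("top",d)
for n,(u0,u1,v0,v1),zl in(("can",(75,112,110,150),.05),("jar",(375,422,115,160),.05),("tin",(122,148,115,140),.012),("green",(384,406,190,212),.015),("shelf",(125,355,30,95),.03)):
    q=P[v0:v1,u0:u1].reshape(-1,3); q=q[(q[:,2]>zl)&(q[:,2]<1)]; print(n,np.round(q.min(0),3),np.round(q.max(0),3))
```

```text
can [0.599 0.407 0.05 ] [0.658 0.464 0.121]
jar [ 0.594 -0.47   0.05 ] [ 0.671 -0.392  0.138]
tin [0.631 0.303 0.012] [0.69  0.363 0.028]
green [ 0.43  -0.46   0.015] [ 0.478 -0.409  0.035]
shelf [ 0.792 -0.292  0.03 ] [0.938 0.331 0.158]
```

Call:
drive_tool(
  moves=[
    {"rx": 0, "ry": 0, "rz": 0, "x": 0.156, "y": -0.259, "z": 0, "claw": 60},
    {"rx": 0, "ry": 0, "rz": 0, "x": 0.156, "y": -0.259, "z": 0, "claw": 60},
    {"rx": 0, "ry": 0, "rz": 0, "x": 0.156, "y": -0.259, "z": 0, "claw": 60},
    {"rx": 0, "ry": 0, "rz": 0, "x": 0.156, "y": -0.259, "z": 0, "claw": 60},
    {"rx": 0, "ry": 0, "rz": 0, "x": 0.156, "y": -0.259, "z": 0, "claw": 60},
    {"rx": 0, "ry": 0, "rz": 0, "x": 0.156, "y": -0.259, "z": 0, "claw": 60},
    {"rx": 0, "ry": 0, "rz": 0, "x": 0.156, "y": -0.259, "z": 0, "claw": 60},
    {"rx": 0, "ry": 0, "rz": 0, "x": 0.156, "y": -0.259, "z": 0, "claw": 60},
    {"rx": 0, "ry": 0, "rz": 0, "x": 0.156, "y": -0.259, "z": -0.03, "claw": 60},
    {"rx": 0, "ry": 0, "rz": 0, "x": 0.156, "y": -0.259, "z": -0.05, "claw": 60},
  ],
)

```text
time: 1.77
tool_pos: [0.5087, -0.0569, 0.1465]
tool_rot: [0.025, -3.141, -0.001]
wrist_force: [-0.5, 1.1, -0.7]
width: 0.0559
grip_force: 0.0
```

Call:
drive_tool(
  moves=[
    {"rx": 0, "ry": 0, "rz": 0, "x": 0, "y": -0.001, "z": -0.025, "claw": 60},
    {"rx": 0, "ry": 0, "rz": 0, "x": 0, "y": -0.001, "z": -0.047, "claw": 60},
    {"rx": 0, "ry": 0, "rz": 0, "x": 0, "y": -0.001, "z": -0.047, "claw": 10},
    {"rx": 0, "ry": 0, "rz": 0, "x": 0, "y": -0.001, "z": -0.047, "claw": 0},
    {"rx": 0, "ry": 0, "rz": 0, "x": 0, "y": -0.001, "z": -0.047, "claw": 0},
    {"rx": 0, "ry": 0, "rz": 0, "x": 0, "y": -0.001, "z": -0.047, "claw": 0},
    {"rx": 0, "ry": 0, "rz": 0, "x": 0, "y": -0.001, "z": -0.047, "claw": 0},
    {"rx": 0, "ry": 0, "rz": 0, "x": 0, "y": -0.001, "z": -0.047, "claw": 0},
    {"rx": 0, "ry": 0, "rz": 0, "x": 0, "y": -0.001, "z": -0.047, "claw": 0},
    {"rx": 0, "ry": 0, "rz": 0, "x": 0, "y": -0.001, "z": -0.047, "claw": 0},
  ],
)

```text
time: 2.6
tool_pos: [0.5087, -0.057, 0.1012]
tool_rot: [-0.028, 3.141, -0.0]
wrist_force: [0.6, 0.0, -0.5]
width: 0.0062
grip_force: 0.0
```

Run:
```python
from m import *
print(state()["width"],state()["grip_force"],state()["wrist_force"],state()["torque"])
a,_=snap("top","t1"); b,_=snap("side","s1")
c=[cv2.resize(a[110:230,190:330],(400,343),interpolation=cv2.INTER_CUBIC),cv2.resize(b[130:250,190:330],(400,343),interpolation=cv2.INTER_CUBIC)]
cv2.imwrite("pics/c2.png",np.hstack(c)[...,::-1])
```

```text
0.006187974976876201 0.0 [ 0.55371748  0.03675177 -0.49599569] [-0.00673396  0.04518832  0.0032357 ]
```

View pics/c2.png

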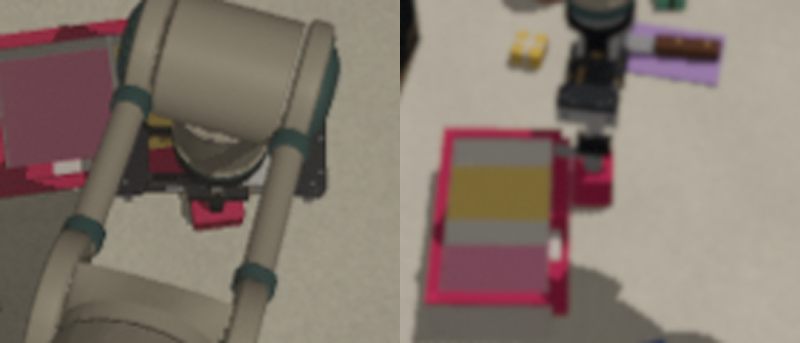

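The top and side crops show the gripper over the latch block at top crop (215,205) and side crop (590,160). I can't tell from them whether the bar is held.

Run:
```python
from m import *
s=state(); print(s["width"],s["grip_force"],s["tool_pos"],s["torque"])
d=np.load("pics/s1.npy"); P=cloud("side",d)
k=(abs(P[...,0]-.508)<.05)&(abs(P[...,1]+.058)<.05)&(P[...,2]>.06)&(P[...,2]<.19)
q=P[k]
for z in np.arange(.065,.18,.01):
    r=q[abs(q[:,2]-z)<.005]
    if len(r): print(round(z,3),len(r),np.round(r.min(0),3)[:2],np.round(r.max(0),3)[:2])
```

```text
0.0009491009513721609 0.0 [ 0.50853464 -0.05700295  0.10095854] [-0.00567151  0.02562332 -0.00730591]
0.065 27 [ 0.488 -0.093] [ 0.558 -0.011]
0.075 91 [ 0.491 -0.093] [ 0.558 -0.008]
0.085 29 [ 0.487 -0.062] [ 0.553 -0.044]
0.095 25 [ 0.487 -0.056] [ 0.53  -0.047]
0.105 30 [ 0.488 -0.062] [ 0.53  -0.047]
0.115 21 [ 0.488 -0.06 ] [ 0.527 -0.05 ]
0.125 1 [ 0.498 -0.044] [ 0.498 -0.044]
0.135 9 [ 0.497 -0.043] [ 0.515 -0.039]
0.145 4 [ 0.498 -0.042] [ 0.514 -0.039]
```

Run:
```python
from m import *
d=np.load("pics/s1.npy"); P=cloud("side",d); im=cv2.imread("pics/s1.png")
for X in [(.508,-.057,.1115),(.508,-.057,.084),(.508,-.057,.18)]: print(np.round(proj("side",X),1))
u=int(proj("side",(.508,-.057,.1))[0])
for v in range(160,202,1): print(v,[ (tuple(np.round(P[v,uu]*1000).astype(int)), im[v,uu].max()) for uu in (u-4,u,u+4)])
```

```text
[257.5 177. ]
[257.4 182.2]
[258.  163.3]
160 [((np.int64(515), np.int64(4), np.int64(258)), np.uint8(41)), ((np.int64(503), np.int64(5), np.int64(261)), np.uint8(38)), ((np.int64(491), np.int64(4), np.int64(262)), np.uint8(36))]
161 [((np.int64(514), np.int64(9), np.int64(258)), np.uint8(41)), ((np.int64(502), np.int64(8), np.int64(260)), np.uint8(43)), ((np.int64(490), np.int64(11), np.int64(265)), np.uint8(41))]
162 [((np.int64(513), np.int64(16), np.int64(262)), np.uint8(42)), ((np.int64(502), np.int64(10), np.int64(257)), np.uint8(43)), ((np.int64(490), np.int64(9), np.int64(259)), np.uint8(42))]
163 [((np.int64(513), np.int64(18), np.int64(259)), np.uint8(42)), ((np.int64(501), np.int64(14), np.int64(258)), np.uint8(44)), ((np.int64(489), np.int64(14), np.int64(260)), np.uint8(42))]
164 [((np.int64(512), np.int64(25), np.int64(263)), np.uint8(43)), ((np.int64(500), np.int64(19), np.int64(258)), np.uint8(42)), ((np.int64(489), np.int64(16), np.int64(258)), np.uint8(44))]
165 [((np.int64(512), np.int64(26), np.int64(259)), np.uint8(42)), ((np.int64(499), np.int64(25), np.int64(26
[... 6297 characters left out ...]
90)), ((np.int64(504), np.int64(-33), np.int64(26)), np.uint8(91)), ((np.int64(490), np.int64(-32), np.int64(31)), np.uint8(90))]
199 [((np.int64(518), np.int64(-29), np.int64(22)), np.uint8(90)), ((np.int64(504), np.int64(-33), np.int64(20)), np.uint8(91)), ((np.int64(490), np.int64(-33), np.int64(24)), np.uint8(90))]
200 [((np.int64(518), np.int64(-30), np.int64(15)), np.uint8(91)), ((np.int64(503), np.int64(-28), np.int64(20)), np.uint8(91)), ((np.int64(490), np.int64(-35), np.int64(15)), np.uint8(92))]
201 [((np.int64(518), np.int64(-33), np.int64(5)), np.uint8(93)), ((np.int64(503), np.int64(-28), np.int64(15)), np.uint8(92)), ((np.int64(490), np.int64(-35), np.int64(9)), np.uint8(94))]
```

The side depth shows the fingertips about 40 mm higher than the reported pose implies: the tip is near z≈0.125, above the bar. I'll open, go lower while watching the force, and close again.

Call:
drive_tool(
  moves=[
    {"rx": 0, "ry": 0, "rz": 0, "x": 0, "y": 0, "z": 0.02, "claw": 60},
    {"rx": 0, "ry": 0, "rz": 0, "x": 0, "y": 0, "z": 0.02, "claw": 60},
    {"rx": 0, "ry": 0, "rz": 0, "x": 0, "y": 0, "z": 0.02, "claw": 60},
    {"rx": 0, "ry": 0, "rz": 0, "x": 0, "y": 0, "z": 0.02, "claw": 60},
    {"rx": 0, "ry": 0, "rz": 0, "x": 0, "y": 0, "z": 0.02, "claw": 60},
    {"rx": 0, "ry": 0, "rz": 0, "x": 0, "y": 0, "z": 0.02, "claw": 60},
    {"rx": 0, "ry": 0, "rz": 0, "x": 0, "y": 0, "z": 0.01, "claw": 60},
    {"rx": 0, "ry": 0, "rz": 0, "x": 0, "y": 0, "z": 0, "claw": 60},
    {"rx": 0, "ry": 0, "rz": 0, "x": 0, "y": 0, "z": -0.01, "claw": 60},
    {"rx": 0, "ry": 0, "rz": 0, "x": 0, "y": 0, "z": -0.02, "claw": 60},
  ],
)

```text
time: 3.53
tool_pos: [0.5078, -0.0568, 0.0791]
tool_rot: [0.028, -3.14, -0.001]
wrist_force: [-0.2, 0.8, -0.6]
width: 0.056
grip_force: 0.0
```

Run:
```python
from m import *
s=state(); print(s["tool_pos"],s["width"],s["wrist_force"])
im,d=snap("side","s2"); P=cloud("side",d)
k=(abs(P[...,0]-.508)<.06)&(abs(P[...,1]+.057)<.07)&(P[...,2]>.06)&(P[...,2]<.24)
k&=~((abs(P[...,1]+.057)<.015)&(P[...,2]<.118)); q=P[k]
for z in np.arange(.065,.235,.01):
    r=q[abs(q[:,2]-z)<.005]
    if len(r): print(round(z,3),len(r),np.round(r.min(0),3)[:2],np.round(r.max(0),3)[:2])
c=cv2.resize(im[130:230,210:310],(600,600),interpolation=cv2.INTER_CUBIC); cv2.imwrite("pics/c3.png",c[...,::-1])
```

```text
[ 0.50779629 -0.05680906  0.07909218] 0.05596631515747223 [-0.24031796  0.8156671  -0.56549526]
0.065 42 [ 0.518 -0.093] [0.568 0.013]
0.075 78 [ 0.536 -0.093] [0.568 0.013]
0.105 4 [ 0.496 -0.019] [ 0.504 -0.015]
0.115 11 [ 0.497 -0.019] [ 0.514 -0.015]
0.125 11 [ 0.497 -0.019] [ 0.513 -0.014]
0.135 13 [ 0.496 -0.019] [ 0.514 -0.014]
0.145 11 [ 0.497 -0.019] [ 0.514 -0.013]
0.155 2 [ 0.505 -0.088] [ 0.516 -0.087]
0.165 13 [ 0.501 -0.089] [ 0.516 -0.081]
0.175 3 [ 0.506 -0.087] [ 0.512 -0.081]
0.195 2 [ 0.476 -0.088] [ 0.54  -0.087]
0.205 13 [ 0.472 -0.126] [ 0.54  -0.015]
0.215 78 [ 0.472 -0.105] [ 0.54  -0.007]
0.225 27 [ 0.473 -0.087] [ 0.522 -0.01 ]
```

View pics/c3.png

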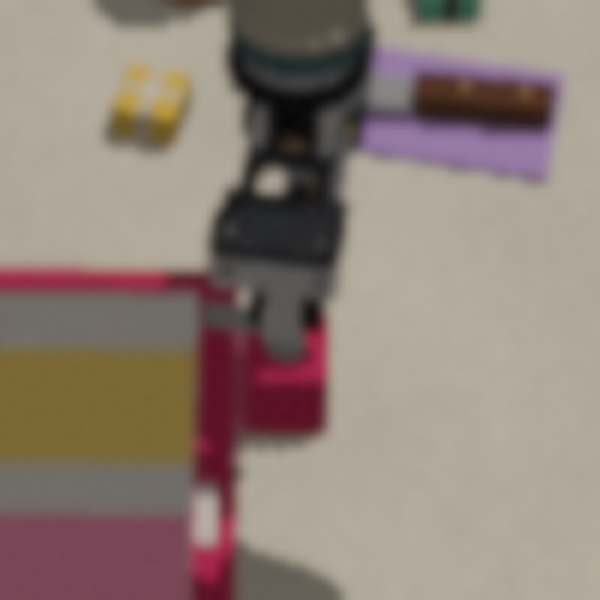

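The finger is now beside the bar at crop (285,310), with its tip near z≈0.103, so the true tool z is reported z plus about 41 mm. I'll go down 18 mm more and grip.

Call:
drive_tool(
  moves=[
    {"rx": 0, "ry": 0, "rz": 0, "x": 0.001, "y": -0.001, "z": -0.018, "claw": 60},
    {"rx": 0, "ry": 0, "rz": 0, "x": 0.001, "y": -0.001, "z": -0.018, "claw": 60},
    {"rx": 0, "ry": 0, "rz": 0, "x": 0.001, "y": -0.001, "z": -0.018, "claw": 5},
    {"rx": 0, "ry": 0, "rz": 0, "x": 0.001, "y": -0.001, "z": -0.018, "claw": 5},
    {"rx": 0, "ry": 0, "rz": 0, "x": 0.001, "y": -0.001, "z": -0.018, "claw": 5},
    {"rx": 0, "ry": 0, "rz": 0, "x": 0.001, "y": -0.001, "z": -0.018, "claw": 5},
    {"rx": 0, "ry": 0, "rz": 0, "x": 0.001, "y": -0.001, "z": -0.018, "claw": 5},
    {"rx": 0, "ry": 0, "rz": 0, "x": 0.001, "y": -0.001, "z": -0.018, "claw": 5},
    {"rx": 0, "ry": 0, "rz": 0, "x": 0.001, "y": -0.001, "z": -0.018, "claw": 5},
    {"rx": 0, "ry": 0, "rz": 0, "x": 0.001, "y": -0.001, "z": -0.018, "claw": 5},
  ],
)

```text
time: 4.42
tool_pos: [0.5096, -0.0584, 0.0631]
tool_rot: [-0.029, 3.141, -0.001]
wrist_force: [0.4, -1.2, 2.1]
width: 0.014
grip_force: 30.0
```

Run:
```python
from m import *
s=state(); print(s["qpos"])
for n in("side","top"):
    P=cloud(n,np.load(f"pics/{n}0.npy")); k=(abs(P[...,0]-.139)<.12)&(abs(P[...,1]-.558)<.12)&(P[...,2]>.05)&(P[...,2]<.5)
    q=P[k]; print(n,len(q))
    for z in np.arange(.1,.4,.02):
        r=q[abs(q[:,2]-z)<.01]
        if len(r): print(round(z,3),len(r),np.round(r.min(0),3)[:2],np.round(r.max(0),3)[:2])
```

```text
[-2.49277864e-01  2.86151608e-01  1.82417524e+00 -6.79934789e-04
  1.03056222e+00 -1.83813547e+00]
side 2167
0.16 1 [0.258 0.577] [0.258 0.577]
0.2 1 [0.126 0.511] [0.126 0.511]
0.3 5 [0.151 0.472] [0.156 0.503]
0.32 273 [0.132 0.467] [0.183 0.608]
0.34 478 [0.12  0.465] [0.185 0.613]
0.36 17 [0.156 0.562] [0.162 0.572]
0.38 10 [0.161 0.515] [0.172 0.566]
0.4 321 [0.108 0.513] [0.175 0.596]
top 215
0.14 8 [0.253 0.572] [0.259 0.589]
0.16 17 [0.254 0.576] [0.259 0.588]
0.2 1 [0.134 0.508] [0.134 0.508]
0.22 41 [0.117 0.495] [0.136 0.509]
0.24 56 [0.116 0.495] [0.136 0.508]
0.26 26 [0.115 0.498] [0.136 0.503]
0.3 32 [0.118 0.472] [0.154 0.482]
0.32 29 [0.127 0.466] [0.154 0.476]
0.34 5 [0.146 0.465] [0.15  0.466]
```

The bar is gripped at a width of 14 mm. I'll turn it clockwise.

Call:
drive_tool(
  moves=[
    {"rx": 0, "ry": 0, "rz": -7, "x": 0, "y": 0, "z": 0, "claw": 5},
    {"rx": 0, "ry": 0, "rz": -14, "x": 0, "y": 0, "z": 0, "claw": 5},
    {"rx": 0, "ry": 0, "rz": -21, "x": 0, "y": 0, "z": 0, "claw": 5},
    {"rx": 0, "ry": 0, "rz": -28, "x": 0, "y": 0, "z": 0, "claw": 5},
    {"rx": 0, "ry": 0, "rz": -35, "x": 0, "y": 0, "z": 0, "claw": 5},
    {"rx": 0, "ry": 0, "rz": -42, "x": 0, "y": 0, "z": 0, "claw": 5},
    {"rx": 0, "ry": 0, "rz": -49, "x": 0, "y": 0, "z": 0, "claw": 5},
    {"rx": 0, "ry": 0, "rz": -56, "x": 0, "y": 0, "z": 0, "claw": 5},
    {"rx": 0, "ry": 0, "rz": -63, "x": 0, "y": 0, "z": 0, "claw": 5},
    {"rx": 0, "ry": 0, "rz": -70, "x": 0, "y": 0, "z": 0, "claw": 5},
  ],
)

```text
time: 5.25
tool_pos: [0.5098, -0.0582, 0.0631]
tool_rot: [1.786, 2.584, 0.0]
wrist_force: [0.0, -0.5, 1.6]
width: 0.0136
grip_force: 30.0
```

Call:
drive_tool(
  moves=[
    {"rx": 0, "ry": 0, "rz": -5, "x": 0, "y": 0, "z": 0, "claw": 5},
    {"rx": 0, "ry": 0, "rz": -10, "x": 0, "y": 0, "z": 0, "claw": 5},
    {"rx": 0, "ry": 0, "rz": -10, "x": 0, "y": 0, "z": 0, "claw": 5},
    {"rx": 0, "ry": 0, "rz": -10, "x": 0, "y": 0, "z": 0, "claw": 5},
    {"rx": 0, "ry": 0, "rz": -10, "x": 0, "y": 0, "z": 0, "claw": 60},
    {"rx": 0, "ry": 0, "rz": -10, "x": 0, "y": 0, "z": 0, "claw": 60},
    {"rx": 0, "ry": 0, "rz": -10, "x": 0, "y": 0, "z": 0, "claw": 60},
    {"rx": 0, "ry": 0, "rz": -10, "x": 0, "y": 0, "z": 0, "claw": 60},
    {"rx": 0, "ry": 0, "rz": -10, "x": 0, "y": 0, "z": 0.03, "claw": 60},
    {"rx": 0, "ry": 0, "rz": -10, "x": 0, "y": 0, "z": 0.06, "claw": 60},
  ],
)

```text
time: 6.08
tool_pos: [0.5075, -0.0574, 0.1217]
tool_rot: [-1.994, -2.421, 0.004]
wrist_force: [1.2, 0.3, 0.3]
width: 0.0503
grip_force: 0.0
```

Call:
drive_tool(
  moves=[
    {"rx": 0, "ry": 0, "rz": 7, "x": -0.006, "y": -0.027, "z": 0, "claw": 60},
    {"rx": 0, "ry": 0, "rz": 14, "x": -0.012, "y": -0.054, "z": 0, "claw": 60},
    {"rx": 0, "ry": 0, "rz": 21, "x": -0.018, "y": -0.08, "z": 0, "claw": 60},
    {"rx": 0, "ry": 0, "rz": 28, "x": -0.025, "y": -0.107, "z": 0, "claw": 60},
    {"rx": 0, "ry": 0, "rz": 35, "x": -0.031, "y": -0.133, "z": 0, "claw": 60},
    {"rx": 0, "ry": 0, "rz": 42, "x": -0.038, "y": -0.16, "z": 0, "claw": 60},
    {"rx": 0, "ry": 0, "rz": 49, "x": -0.044, "y": -0.187, "z": 0, "claw": 60},
    {"rx": 0, "ry": 0, "rz": 56, "x": -0.05, "y": -0.213, "z": 0, "claw": 60},
    {"rx": 0, "ry": 0, "rz": 63, "x": -0.056, "y": -0.24, "z": 0, "claw": 60},
    {"rx": 0, "ry": 0, "rz": 70, "x": -0.062, "y": -0.266, "z": -0.01, "claw": 60},
  ],
)

```text
time: 6.92
tool_pos: [0.448, -0.3263, 0.1141]
tool_rot: [0.236, 3.13, -0.003]
wrist_force: [1.2, 0.2, 0.5]
width: 0.0562
grip_force: 0.0
```

Call:
drive_tool(
  moves=[
    {"rx": 0, "ry": 0, "rz": 6, "x": 0, "y": 0, "z": -0.02, "claw": 60},
    {"rx": 0, "ry": 0, "rz": 11.5, "x": 0, "y": 0, "z": -0.04, "claw": 60},
    {"rx": 0, "ry": 0, "rz": 11.5, "x": 0, "y": 0, "z": -0.06, "claw": 60},
    {"rx": 0, "ry": 0, "rz": 11.5, "x": 0, "y": 0, "z": -0.08, "claw": 60},
    {"rx": 0, "ry": 0, "rz": 11.5, "x": 0, "y": 0, "z": -0.08, "claw": 60},
    {"rx": 0, "ry": 0, "rz": 11.5, "x": 0, "y": 0, "z": -0.08, "claw": 60},
    {"rx": 0, "ry": 0, "rz": 11.5, "x": 0, "y": 0, "z": -0.08, "claw": 60},
    {"rx": 0, "ry": 0, "rz": 11.5, "x": 0, "y": 0, "z": -0.08, "claw": 60},
    {"rx": 0, "ry": 0, "rz": 11.5, "x": 0, "y": 0, "z": -0.08, "claw": 60},
    {"rx": 0, "ry": 0, "rz": 11.5, "x": 0, "y": 0, "z": -0.08, "claw": 60},
  ],
)

```text
time: 7.75
tool_pos: [0.4481, -0.3244, 0.0339]
tool_rot: [-0.07, 3.139, -0.002]
wrist_force: [-0.4, -0.5, 0.2]
width: 0.0568
grip_force: 0.0
```

Run:
```python
from m import *
s=state(); print(s["tool_pos"],s["tool_rot"],s["width"]); tx,ty,tz=s["tool_pos"]
im,d=snap("side","s3"); P=cloud("side",d)
k=(abs(P[...,0]-tx)<.05)&(abs(P[...,1]-ty)<.06)&(P[...,2]>.034)&(P[...,2]<.2); q=P[k]
for z in np.arange(.035,.16,.01):
    r=q[abs(q[:,2]-z)<.005]
    if len(r): print(round(z,3),len(r),np.round(r.min(0),3)[:2],np.round(r.max(0),3)[:2])
it,dt=snap("top","t3"); P=cloud("top",dt)
k=(P[...,2]>.1)&(P[...,2]<.125); k[:,:240]=0;k[:,290:]=0;k[:140]=0;k[200:]=0
print("bar",k.sum(),cv2.minAreaRect((P[k][:,:2]*1000).astype(np.float32)))
c=np.hstack([cv2.resize(im[90:190,220:320],(400,400),interpolation=cv2.INTER_CUBIC),cv2.resize(it[120:240,230:350],(400,400),interpolation=cv2.INTER_CUBIC)]); cv2.imwrite("pics/c4.png",c[...,::-1])
```

```text
[ 0.44807461 -0.32444642  0.03385452] [-6.96581155e-02  3.13927744e+00 -2.24307839e-03] 0.056817656116684136
0.055 2 [ 0.44  -0.288] [ 0.448 -0.286]
0.065 8 [ 0.436 -0.285] [ 0.452 -0.281]
0.075 10 [ 0.437 -0.286] [ 0.453 -0.281]
0.085 7 [ 0.438 -0.285] [ 0.453 -0.279]
0.095 12 [ 0.438 -0.286] [ 0.454 -0.28 ]
0.105 11 [ 0.435 -0.285] [ 0.451 -0.281]
0.115 1 [ 0.44  -0.281] [ 0.44  -0.281]
0.125 9 [ 0.441 -0.359] [ 0.456 -0.351]
0.135 6 [ 0.438 -0.358] [ 0.457 -0.349]
0.155 2 [ 0.417 -0.36 ] [ 0.478 -0.351]
bar 90 ((508.5743713378906, -58.4954833984375), (14.706153869628906, 42.034542083740234), 8.408597946166992)
```

View pics/c4.png

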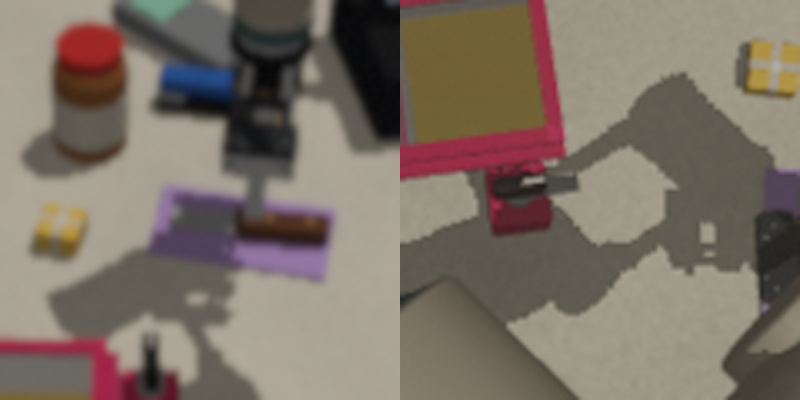

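The latch is released: the bar is at top crop (520,185), pointing along -y, which gives about 1.55 rad. The gripper is above the blade handle at side crop (255,200), with its tip near z≈0.055. I'll go down 47 mm and grip.

Call:
drive_tool(
  moves=[
    {"rx": 0, "ry": 0, "rz": 0, "x": 0, "y": 0, "z": -0.02, "claw": 60},
    {"rx": 0, "ry": 0, "rz": 0, "x": 0, "y": 0, "z": -0.035, "claw": 60},
    {"rx": 0, "ry": 0, "rz": 0, "x": 0, "y": 0, "z": -0.043, "claw": 60},
    {"rx": 0, "ry": 0, "rz": 0, "x": 0, "y": 0, "z": -0.047, "claw": 60},
    {"rx": 0, "ry": 0, "rz": 0, "x": 0, "y": 0, "z": -0.047, "claw": 10},
    {"rx": 0, "ry": 0, "rz": 0, "x": 0, "y": 0, "z": -0.047, "claw": 10},
    {"rx": 0, "ry": 0, "rz": 0, "x": 0, "y": 0, "z": -0.047, "claw": 10},
    {"rx": 0, "ry": 0, "rz": 0, "x": 0, "y": 0, "z": -0.047, "claw": 10},
    {"rx": 0, "ry": 0, "rz": 0, "x": 0, "y": 0, "z": -0.047, "claw": 10},
    {"rx": 0, "ry": 0, "rz": 0, "x": 0, "y": 0, "z": -0.047, "claw": 10},
  ],
)

```text
time: 8.68
tool_pos: [0.4477, -0.3241, -0.0139]
tool_rot: [-0.069, 3.14, -0.0]
wrist_force: [0.1, 0.6, 1.1]
width: 0.0276
grip_force: 30.0
```

Call:
drive_tool(
  moves=[
    {"rx": 0, "ry": 0, "rz": 0, "x": 0, "y": 0, "z": 0.03, "claw": 10},
    {"rx": 0, "ry": 0, "rz": 0, "x": 0, "y": 0, "z": 0.07, "claw": 10},
    {"rx": 0, "ry": 0, "rz": 0, "x": -0.01, "y": 0.02, "z": 0.1, "claw": 10},
    {"rx": 0, "ry": 0, "rz": 0, "x": -0.02, "y": 0.05, "z": 0.125, "claw": 10},
    {"rx": 0, "ry": 0, "rz": 1, "x": -0.03, "y": 0.08, "z": 0.15, "claw": 10},
    {"rx": 0, "ry": 0, "rz": 2, "x": -0.035, "y": 0.12, "z": 0.15, "claw": 10},
    {"rx": 0, "ry": 0, "rz": 3, "x": -0.044, "y": 0.16, "z": 0.15, "claw": 10},
    {"rx": 0, "ry": 0, "rz": 4, "x": -0.044, "y": 0.2, "z": 0.15, "claw": 10},
    {"rx": 0, "ry": 0, "rz": 5, "x": -0.044, "y": 0.24, "z": 0.15, "claw": 10},
    {"rx": 0, "ry": 0, "rz": 6, "x": -0.044, "y": 0.28, "z": 0.15, "claw": 10},
  ],
)

```text
time: 9.52
tool_pos: [0.4027, -0.0423, 0.136]
tool_rot: [-0.233, 3.132, -0.0]
wrist_force: [1.3, 0.0, -1.0]
width: 0.0279
grip_force: 30.0
```

Call:
drive_tool(
  moves=[
    {"rx": 0, "ry": 0, "rz": 0.9, "x": 0, "y": 0.04, "z": 0, "claw": 10},
    {"rx": 0, "ry": 0, "rz": 0.9, "x": 0, "y": 0.08, "z": 0, "claw": 10},
    {"rx": 0, "ry": 0, "rz": 0.9, "x": 0, "y": 0.104, "z": 0, "claw": 10},
    {"rx": 0, "ry": 0, "rz": 0.9, "x": 0, "y": 0.104, "z": -0.03, "claw": 10},
    {"rx": 0, "ry": 0, "rz": 0.9, "x": 0, "y": 0.104, "z": -0.06, "claw": 10},
    {"rx": 0, "ry": 0, "rz": 0.9, "x": 0, "y": 0.104, "z": -0.09, "claw": 10},
    {"rx": 0, "ry": 0, "rz": 0.9, "x": 0, "y": 0.104, "z": -0.105, "claw": 10},
    {"rx": 0, "ry": 0, "rz": 0.9, "x": 0, "y": 0.104, "z": -0.105, "claw": 10},
    {"rx": 0, "ry": 0, "rz": 0.9, "x": 0, "y": 0.104, "z": -0.105, "claw": 10},
    {"rx": 0, "ry": 0, "rz": 0.9, "x": 0, "y": 0.104, "z": -0.105, "claw": 10},
  ],
)

```text
time: 10.35
tool_pos: [0.4045, 0.0599, 0.0317]
tool_rot: [-0.258, 3.129, -0.0]
wrist_force: [-0.4, -0.6, -0.1]
width: 0.0278
grip_force: 30.0
```

Run:
```python
from m import *
s=state(); print(s["tool_pos"],s["tool_rot"],s["width"]); tx,ty,tz=s["tool_pos"]
c9,s9=np.cos(np.radians(9.4)),np.sin(np.radians(9.4))
for n in("side","top"):
    im,d=snap(n,n[0]+"4"); P=cloud(n,d); Q=P-[.611,.0442,0]; cx=Q[...,0]*c9+Q[...,1]*s9; cy=-Q[...,0]*s9+Q[...,1]*c9
    k=(cx>-.3)&(cx<-.1)&(abs(cy-.05)<.03)&(P[...,2]>.02)&(P[...,2]<.09)
    for a in np.arange(-.22,-.1,.01):
        r=k&(abs(cx-a)<.005)
        if r.sum()>2: print(n,round(a,3),r.sum(),"z",np.round(np.percentile(P[r][:,2],[10,50,90]),4),"y",np.round([cy[r].min(),cy[r].max()],3))
    print("max cx",cx[k].max())
```

```text
[0.40454981 0.05993714 0.03166362] [-2.58050842e-01  3.12904986e+00 -2.17010181e-04] 0.02777743183884303
side -0.21 5 z [0.0592 0.067  0.0678] y [0.075 0.078]
side -0.2 6 z [0.0569 0.0634 0.0656] y [0.073 0.078]
side -0.19 3 z [0.0525 0.0547 0.0589] y [0.063 0.069]
side -0.18 3 z [0.0611 0.062  0.065 ] y [0.037 0.048]
side -0.17 24 z [0.0591 0.0623 0.0651] y [0.036 0.066]
side -0.16 24 z [0.0593 0.0623 0.0646] y [0.036 0.067]
side -0.15 24 z [0.0608 0.0627 0.066 ] y [0.038 0.067]
side -0.14 24 z [0.0594 0.0628 0.0658] y [0.037 0.066]
side -0.13 24 z [0.0604 0.063  0.0648] y [0.037 0.066]
side -0.12 16 z [0.0594 0.0615 0.0639] y [0.037 0.065]
max cx -0.12014531873075987
max cx -0.2267529279844661
```

The blade is horizontal at mid-height 0.061, with its tip at case x≈-0.120, y≈0.051. I'll insert it 65 mm.

Call:
drive_tool(
  moves=[
    {"rx": 0, "ry": 0, "rz": 0, "x": 0.012, "y": 0.002, "z": 0, "claw": 10},
    {"rx": 0, "ry": 0, "rz": 0, "x": 0.024, "y": 0.004, "z": 0, "claw": 10},
    {"rx": 0, "ry": 0, "rz": 0, "x": 0.034, "y": 0.0056, "z": 0, "claw": 10},
    {"rx": 0, "ry": 0, "rz": 0, "x": 0.044, "y": 0.0073, "z": 0, "claw": 10},
    {"rx": 0, "ry": 0, "rz": 0, "x": 0.054, "y": 0.009, "z": 0, "claw": 10},
    {"rx": 0, "ry": 0, "rz": 0, "x": 0.064, "y": 0.0106, "z": 0, "claw": 10},
    {"rx": 0, "ry": 0, "rz": 0, "x": 0.064, "y": 0.0106, "z": 0, "claw": 10},
    {"rx": 0, "ry": 0, "rz": 0, "x": 0.064, "y": 0.0106, "z": 0.003, "claw": 10},
    {"rx": 0, "ry": 0, "rz": 0, "x": 0.064, "y": 0.0106, "z": 0.006, "claw": 10},
    {"rx": 0, "ry": 0, "rz": 0, "x": 0.064, "y": 0.0106, "z": 0.01, "claw": 10},
  ],
)

```text
time: 11.28
tool_pos: [0.4665, 0.0706, 0.0406]
tool_rot: [0.258, -3.129, -0.0]
wrist_force: [0.2, 0.0, -2.5]
width: 0.0278
grip_force: 30.0
```

Contact is light and nominal at -2.5 N. Now I'll lever the lid up.

Call:
drive_tool(
  moves=[
    {"rx": 0, "ry": 0, "rz": 0, "x": 0, "y": 0, "z": 0.005, "claw": 10},
    {"rx": 0, "ry": 0, "rz": 0, "x": 0, "y": 0, "z": 0.01, "claw": 10},
    {"rx": 0, "ry": 0, "rz": 0, "x": 0, "y": 0, "z": 0.015, "claw": 10},
    {"rx": 0, "ry": 0, "rz": 0, "x": 0, "y": 0, "z": 0.02, "claw": 10},
    {"rx": 0, "ry": 0, "rz": 0, "x": 0, "y": 0, "z": 0.024, "claw": 10},
    {"rx": 0, "ry": 0, "rz": 0, "x": 0, "y": 0, "z": 0.028, "claw": 10},
    {"rx": 0, "ry": 0, "rz": 0, "x": 0, "y": 0, "z": 0.032, "claw": 10},
    {"rx": 0, "ry": 0, "rz": 0, "x": 0, "y": 0, "z": 0.036, "claw": 10},
    {"rx": 0, "ry": 0, "rz": 0, "x": 0, "y": 0, "z": 0.038, "claw": 10},
    {"rx": 0, "ry": 0, "rz": 0, "x": 0, "y": 0, "z": 0.04, "claw": 10},
  ],
)

```text
time: 12.12
tool_pos: [0.4675, 0.0706, 0.0811]
tool_rot: [-0.258, 3.131, -0.0]
wrist_force: [0.0, -0.5, -1.3]
width: 0.028
grip_force: 3.0
```

```bash
cat > lid.py <<'E'
from m import *
c9,s9=np.cos(np.radians(9.4)),np.sin(np.radians(9.4))
def lid(n,im,d):
    P=cloud(n,d); Q=P-[.611,.0442,0]; cx=Q[...,0]*c9+Q[...,1]*s9; cy=-Q[...,0]*s9+Q[...,1]*c9; z=P[...,2]
    hsv=cv2.cvtColor(im,cv2.COLOR_RGB2HSV); red=cv2.inRange(hsv,(165,130,50),(179,255,255))>0
    k=red&(abs(abs(cy)-.125)<.02)&(z>.066)&(z<.25)&(cx>-.1)&(cx<.12)
    r=np.hypot(.07-cx[k],z[k]-.066); a=np.arctan2(z[k]-.069,.07-cx[k]); a=a[r>.07]
    return (len(a), np.round(np.percentile(a,[10,50,90]),3)) if len(a) else None
E
python3 - <<'E'
from lid import *
for n in("side","top"):
    im,d=snap(n,n[0]+"5"); print(n,lid(n,im,d))
E
```

```text
side (191, array([0.331, 0.361, 0.389]))
top (128, array([0.36 , 0.378, 0.414]))
```

The grip slackened to 3 N at a lid angle of about 0.36 rad. I'll hold until it recovers.

Call:
drive_tool(
  moves=[
    {"rx": 0, "ry": 0, "rz": 0, "x": 0, "y": 0, "z": 0, "claw": 10},
    {"rx": 0, "ry": 0, "rz": 0, "x": 0, "y": 0, "z": 0, "claw": 10},
    {"rx": 0, "ry": 0, "rz": 0, "x": 0, "y": 0, "z": 0, "claw": 10},
    {"rx": 0, "ry": 0, "rz": 0, "x": 0, "y": 0, "z": 0, "claw": 10},
    {"rx": 0, "ry": 0, "rz": 0, "x": 0, "y": 0, "z": 0, "claw": 10},
    {"rx": 0, "ry": 0, "rz": 0, "x": 0, "y": 0, "z": 0, "claw": 10},
    {"rx": 0, "ry": 0, "rz": 0, "x": 0, "y": 0, "z": 0, "claw": 10},
    {"rx": 0, "ry": 0, "rz": 0, "x": 0, "y": 0, "z": 0, "claw": 10},
    {"rx": 0, "ry": 0, "rz": 0, "x": 0, "y": 0, "z": 0, "claw": 10},
    {"rx": 0, "ry": 0, "rz": 0, "x": 0, "y": 0, "z": 0, "claw": 10},
  ],
)

```text
time: 13.05
tool_pos: [0.4675, 0.0706, 0.0808]
tool_rot: [-0.258, 3.131, 0.0]
wrist_force: [-0.5, -0.3, -0.7]
width: 0.0279
grip_force: 30.0
```

Run:
```python
from lid import *
im,d=snap("side","s6"); print(lid("side",im,d), state()["grip_force"])
P=cloud("side",d); Q=P-[.611,.0442,0]; cx=Q[...,0]*c9+Q[...,1]*s9; cy=-Q[...,0]*s9+Q[...,1]*c9
k=(abs(cy-.05)<.025)&(P[...,2]>.08)&(P[...,2]<.14)
for a in np.arange(-.2,-.04,.015):
    r=k&(abs(cx-a)<.007)
    if r.sum()>2: print(round(a,3),r.sum(),"z",np.round(np.percentile(P[r][:,2],[10,50,90]),4),"y",np.round([cy[r].min(),cy[r].max()],3))
cv2.imwrite("pics/c6.png",cv2.resize(im[120:260,190:330],(600,600),interpolation=cv2.INTER_CUBIC)[...,::-1])
```

```text
(191, array([0.334, 0.364, 0.388])) 29.999735355377197
-0.2 43 z [0.1083 0.1221 0.1251] y [0.041 0.067]
-0.185 32 z [0.1052 0.122  0.1247] y [0.041 0.066]
-0.17 4 z [0.1011 0.1025 0.106 ] y [0.062 0.066]
-0.155 4 z [0.1016 0.1033 0.1065] y [0.062 0.067]
-0.125 3 z [0.1017 0.1056 0.107 ] y [0.062 0.067]
-0.11 7 z [0.1083 0.1087 0.1107] y [0.036 0.064]
-0.095 32 z [0.1086 0.1102 0.1123] y [0.035 0.067]
-0.08 38 z [0.1075 0.1103 0.1126] y [0.036 0.067]
-0.065 57 z [0.1148 0.1184 0.1223] y [0.026 0.075]
-0.05 48 z [0.1111 0.1141 0.1164] y [0.026 0.073]
```

View pics/c6.png

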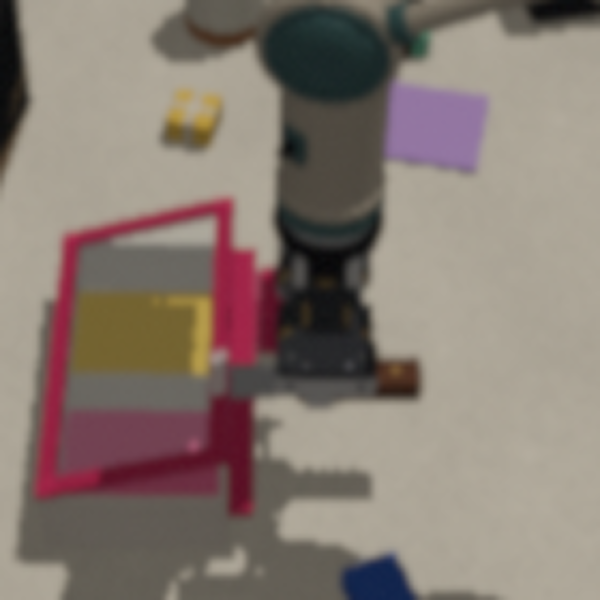

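The lid is up at about 0.36 rad. The blade sits level under its front frame at crop (220,375), and the grip is back to 30 N. I'll continue along the arc.

Call:
drive_tool(
  moves=[
    {"rx": 0, "ry": 0, "rz": 0, "x": 0.007, "y": 0.001, "z": 0.008, "claw": 10},
    {"rx": 0, "ry": 0, "rz": 0, "x": 0.013, "y": 0.002, "z": 0.016, "claw": 10},
    {"rx": 0, "ry": 0, "rz": 0, "x": 0.019, "y": 0.003, "z": 0.022, "claw": 10},
    {"rx": 0, "ry": 0, "rz": 0, "x": 0.025, "y": 0.004, "z": 0.028, "claw": 10},
    {"rx": 0, "ry": 0, "rz": 0, "x": 0.032, "y": 0.005, "z": 0.034, "claw": 10},
    {"rx": 0, "ry": 0, "rz": 0, "x": 0.038, "y": 0.006, "z": 0.038, "claw": 10},
    {"rx": 0, "ry": 0, "rz": 0, "x": 0.044, "y": 0.007, "z": 0.042, "claw": 10},
    {"rx": 0, "ry": 0, "rz": 0, "x": 0.052, "y": 0.009, "z": 0.046, "claw": 10},
    {"rx": 0, "ry": 0, "rz": 0, "x": 0.059, "y": 0.01, "z": 0.049, "claw": 10},
    {"rx": 0, "ry": 0, "rz": 0, "x": 0.066, "y": 0.011, "z": 0.052, "claw": 10},
  ],
)

```text
time: 13.93
tool_pos: [0.5343, 0.0819, 0.1331]
tool_rot: [-0.258, 3.131, 0.0]
wrist_force: [-2.1, -0.3, -1.1]
width: 0.0279
grip_force: 30.0
```

Call:
drive_tool(
  moves=[
    {"rx": 0, "ry": 0, "rz": 0, "x": 0.007, "y": 0.001, "z": 0.003, "claw": 10},
    {"rx": 0, "ry": 0, "rz": 0, "x": 0.014, "y": 0.002, "z": 0.006, "claw": 10},
    {"rx": 0, "ry": 0, "rz": 0, "x": 0.021, "y": 0.0035, "z": 0.0075, "claw": 10},
    {"rx": 0, "ry": 0, "rz": 0, "x": 0.029, "y": 0.005, "z": 0.009, "claw": 10},
    {"rx": 0, "ry": 0, "rz": 0, "x": 0.037, "y": 0.006, "z": 0.0105, "claw": 10},
    {"rx": 0, "ry": 0, "rz": 0, "x": 0.044, "y": 0.007, "z": 0.012, "claw": 10},
    {"rx": 0, "ry": 0, "rz": 0, "x": 0.049, "y": 0.008, "z": 0.013, "claw": 10},
    {"rx": 0, "ry": 0, "rz": 0, "x": 0.054, "y": 0.009, "z": 0.013, "claw": 10},
    {"rx": 0, "ry": 0, "rz": 0, "x": 0.058, "y": 0.0095, "z": 0.013, "claw": 10},
    {"rx": 0, "ry": 0, "rz": 0, "x": 0.06, "y": 0.01, "z": 0.013, "claw": 10},
  ],
)

```text
time: 14.77
tool_pos: [0.5942, 0.0916, 0.1457]
tool_rot: [-0.258, 3.13, -0.0]
wrist_force: [-0.9, -0.6, -0.7]
width: 0.0277
grip_force: 30.0
```

Run:
```python
from lid import *
for n in("side","top"):
    im,d=snap(n,n[0]+"7"); print(n,lid(n,im,d))
```

```text
side (35, array([1.596, 1.611, 1.623]))
top (125, array([1.612, 1.621, 1.637]))
```

The lid is at about 1.61 rad. Next I'll return the blade to the mat.

Call:
drive_tool(
  moves=[
    {"rx": 0, "ry": 0, "rz": 0, "x": -0.03, "y": -0.005, "z": 0, "claw": 10},
    {"rx": 0, "ry": 0, "rz": 0, "x": -0.06, "y": -0.01, "z": 0, "claw": 10},
    {"rx": 0, "ry": 0, "rz": 0, "x": -0.09, "y": -0.02, "z": 0, "claw": 10},
    {"rx": 0, "ry": 0, "rz": -1, "x": -0.115, "y": -0.04, "z": 0, "claw": 10},
    {"rx": 0, "ry": 0, "rz": -2, "x": -0.13, "y": -0.075, "z": 0, "claw": 10},
    {"rx": 0, "ry": 0, "rz": -3, "x": -0.1465, "y": -0.11, "z": 0, "claw": 10},
    {"rx": 0, "ry": 0, "rz": -4, "x": -0.1465, "y": -0.15, "z": 0, "claw": 10},
    {"rx": 0, "ry": 0, "rz": -5, "x": -0.1465, "y": -0.19, "z": 0, "claw": 10},
    {"rx": 0, "ry": 0, "rz": -6, "x": -0.1465, "y": -0.23, "z": 0, "claw": 10},
    {"rx": 0, "ry": 0, "rz": -7, "x": -0.1465, "y": -0.27, "z": 0, "claw": 10},
  ],
)

```text
time: 15.7
tool_pos: [0.447, -0.1804, 0.1465]
tool_rot: [-0.065, 3.138, -0.002]
wrist_force: [1.4, 0.3, -1.5]
width: 0.0278
grip_force: 30.0
```

Call:
drive_tool(
  moves=[
    {"rx": 0, "ry": 0, "rz": 0, "x": 0, "y": -0.04, "z": 0, "claw": 10},
    {"rx": 0, "ry": 0, "rz": 0, "x": 0, "y": -0.08, "z": 0, "claw": 10},
    {"rx": 0, "ry": 0, "rz": 0, "x": 0, "y": -0.115, "z": -0.015, "claw": 10},
    {"rx": 0, "ry": 0, "rz": 0, "x": 0, "y": -0.1455, "z": -0.03, "claw": 10},
    {"rx": 0, "ry": 0, "rz": 0, "x": 0, "y": -0.1455, "z": -0.06, "claw": 10},
    {"rx": 0, "ry": 0, "rz": 0, "x": 0, "y": -0.1455, "z": -0.09, "claw": 10},
    {"rx": 0, "ry": 0, "rz": 0, "x": 0, "y": -0.1455, "z": -0.12, "claw": 10},
    {"rx": 0, "ry": 0, "rz": 0, "x": 0, "y": -0.1455, "z": -0.14, "claw": 10},
    {"rx": 0, "ry": 0, "rz": 0, "x": 0, "y": -0.1455, "z": -0.15, "claw": 10},
    {"rx": 0, "ry": 0, "rz": 0, "x": 0, "y": -0.1455, "z": -0.157, "claw": 10},
  ],
)

```text
time: 16.53
tool_pos: [0.4467, -0.3237, -0.0123]
tool_rot: [0.066, -3.14, -0.001]
wrist_force: [0.2, 0.4, -0.0]
width: 0.0278
grip_force: 30.0
```

Call:
drive_tool(
  moves=[
    {"rx": 0, "ry": 0, "rz": 0, "x": 0, "y": 0, "z": -0.001, "claw": 10},
    {"rx": 0, "ry": 0, "rz": 0, "x": 0, "y": 0, "z": -0.001, "claw": 60},
    {"rx": 0, "ry": 0, "rz": 0, "x": 0, "y": 0, "z": -0.001, "claw": 60},
    {"rx": 0, "ry": 0, "rz": 0, "x": 0, "y": 0, "z": -0.001, "claw": 60},
    {"rx": 0, "ry": 0, "rz": 0, "x": 0, "y": 0, "z": -0.001, "claw": 60},
    {"rx": 0, "ry": 0, "rz": 0, "x": 0, "y": 0, "z": 0.03, "claw": 60},
    {"rx": 0, "ry": 0, "rz": 0, "x": 0, "y": 0, "z": 0.06, "claw": 75},
    {"rx": 0, "ry": 0, "rz": -4, "x": 0.02, "y": 0.004, "z": 0.09, "claw": 75},
    {"rx": 0, "ry": 0, "rz": -8, "x": 0.05, "y": 0.01, "z": 0.1, "claw": 75},
    {"rx": 0, "ry": 0, "rz": -8, "x": 0.085, "y": 0.02, "z": 0.1, "claw": 75},
  ],
)

```text
time: 17.37
tool_pos: [0.5341, -0.3062, 0.0939]
tool_rot: [0.159, 3.131, -0.008]
wrist_force: [-0.3, -0.8, -0.8]
width: 0.0705
grip_force: 0.0
```

Run:
```python
from lid import *
for n in("top","side"):
    im,d=snap(n,n[0]+"8"); print(n,lid(n,im,d))
    for b in boxes(n,im,d):
        if b[5]<.04 and b[2][0]<720: print(*b)
    print()
hsv=cv2.cvtColor(im,cv2.COLOR_RGB2HSV)
P=cloud("side",d); k=(P[...,2]>.02)&(P[...,2]<.04)&(abs(P[...,0]-.42)<.1)&(abs(P[...,1]+.324)<.05)&(hsv[...,2]<120)
print("handle",k.sum(),cv2.minAreaRect((P[k][:,:2]*1000).astype(np.float32)))
s=state(); print(s["tool_pos"],s["tool_rot"])
```

```text
top (168, array([1.611, 1.621, 1.639]))
pink (104, 183) [488.2 404.2] [46. 49.] 8 0.032
pink (142, 159) [560.9 300.7] [50. 44.] 60 0.028
gold (149, 193) [461.3 272.4] [47. 44.] 88 0.03

side (53, array([1.598, 1.611, 1.634]))
pink (238, 319) [488.2 412.9] [43. 47.] 10 0.027
pink (221, 282) [559.7 309.4] [46. 48.] 63 0.03
gold (255, 279) [460.  282.5] [50. 44.] 87 0.028
gold (224, 197) [620.5 -15.7] [121.  82.] 10 0.009

handle 132 ((421.6644287109375, -323.76177978515625), (103.61426544189453, 36.16460418701172), 6.036595344543457)
[ 0.53749058 -0.30366625  0.09077524] [ 0.14780274  3.13094025 -0.00344333]
```

Call:
drive_tool(
  moves=[
    {"rx": 0, "ry": 0, "rz": 0, "x": 0.035, "y": 0.007, "z": 0, "claw": 75},
    {"rx": 0, "ry": 0, "rz": 0, "x": 0.07, "y": 0.014, "z": 0, "claw": 75},
    {"rx": 0, "ry": 0, "rz": 0, "x": 0.104, "y": 0.0215, "z": 0, "claw": 75},
    {"rx": 0, "ry": 0, "rz": 0, "x": 0.104, "y": 0.0215, "z": -0.02, "claw": 75},
    {"rx": 0, "ry": 0, "rz": 0, "x": 0.104, "y": 0.0215, "z": -0.04, "claw": 75},
    {"rx": 0, "ry": 0, "rz": 0, "x": 0.104, "y": 0.0215, "z": -0.05, "claw": 75},
    {"rx": 0, "ry": 0, "rz": 0, "x": 0.104, "y": 0.0215, "z": -0.05, "claw": 75},
    {"rx": 0, "ry": 0, "rz": 0, "x": 0.104, "y": 0.0215, "z": -0.05, "claw": 75},
    {"rx": 0, "ry": 0, "rz": 0, "x": 0.104, "y": 0.0215, "z": -0.05, "claw": 75},
    {"rx": 0, "ry": 0, "rz": 0, "x": 0.104, "y": 0.0215, "z": -0.05, "claw": 75},
  ],
)

```text
time: 18.3
tool_pos: [0.6365, -0.2832, 0.0404]
tool_rot: [0.153, 3.136, -0.002]
wrist_force: [-0.3, -0.3, -0.2]
width: 0.0704
grip_force: 0.0
```

Run:
```python
from m import *
s=state(); print(s["tool_pos"],s["width"]); tx,ty,tz=s["tool_pos"]
im,d=snap("side","s9"); P=cloud("side",d)
for b in boxes("side",im,d):
    if b[0]=="gold" and b[5]<.05 and b[2][1]<-150: print(b)
k=(abs(P[...,0]-tx)<.05)&(abs(P[...,1]-ty)<.08)&(P[...,2]>.01)&(P[...,2]<.14); q=P[k]
for z in np.arange(.015,.14,.01):
    r=q[abs(q[:,2]-z)<.005]
    if len(r): print(round(z,3),len(r),np.round(r.min(0),3)[:2],np.round(r.max(0),3)[:2])
```

```text
[ 0.63645705 -0.28320665  0.04041597] 0.07037952050198634
0.015 23 [ 0.612 -0.296] [ 0.654 -0.255]
0.025 65 [ 0.611 -0.306] [ 0.658 -0.252]
0.035 14 [ 0.619 -0.3  ] [ 0.651 -0.255]
0.055 1 [ 0.625 -0.325] [ 0.625 -0.325]
0.065 12 [ 0.622 -0.329] [ 0.647 -0.236]
0.075 13 [ 0.62  -0.334] [ 0.647 -0.233]
0.085 12 [ 0.62  -0.323] [ 0.642 -0.228]
0.095 12 [ 0.62  -0.329] [ 0.646 -0.229]
0.105 10 [ 0.62  -0.327] [ 0.645 -0.232]
0.115 12 [ 0.629 -0.319] [ 0.645 -0.229]
0.125 7 [ 0.626 -0.318] [ 0.644 -0.229]
0.135 2 [ 0.626 -0.324] [ 0.628 -0.318]
```

Call:
drive_tool(
  moves=[
    {"rx": 0, "ry": 0, "rz": 0, "x": 0, "y": 0.001, "z": -0.02, "claw": 75},
    {"rx": 0, "ry": 0, "rz": 0, "x": 0, "y": 0.001, "z": -0.04, "claw": 75},
    {"rx": 0, "ry": 0, "rz": 0, "x": 0, "y": 0.001, "z": -0.053, "claw": 75},
    {"rx": 0, "ry": 0, "rz": 0, "x": 0, "y": 0.001, "z": -0.053, "claw": 75},
    {"rx": 0, "ry": 0, "rz": 0, "x": 0, "y": 0.001, "z": -0.053, "claw": 30},
    {"rx": 0, "ry": 0, "rz": 0, "x": 0, "y": 0.001, "z": -0.053, "claw": 30},
    {"rx": 0, "ry": 0, "rz": 0, "x": 0, "y": 0.001, "z": -0.053, "claw": 30},
    {"rx": 0, "ry": 0, "rz": 0, "x": 0, "y": 0.001, "z": -0.053, "claw": 30},
    {"rx": 0, "ry": 0, "rz": 0, "x": 0, "y": 0.001, "z": -0.053, "claw": 30},
    {"rx": 0, "ry": 0, "rz": 0, "x": 0, "y": 0.001, "z": -0.053, "claw": 30},
  ],
)

```text
time: 19.18
tool_pos: [0.6367, -0.2818, -0.013]
tool_rot: [0.152, 3.136, -0.001]
wrist_force: [0.4, 0.2, 3.7]
width: 0.0435
grip_force: 30.0
```

Call:
drive_tool(
  moves=[
    {"rx": 0, "ry": 0, "rz": 0, "x": 0, "y": 0, "z": 0.03, "claw": 30},
    {"rx": 0, "ry": 0, "rz": 0, "x": 0, "y": 0, "z": 0.06, "claw": 30},
    {"rx": 0, "ry": 0, "rz": 0, "x": 0, "y": 0, "z": 0.095, "claw": 30},
    {"rx": 0, "ry": 0, "rz": 0, "x": 0, "y": 0.02, "z": 0.125, "claw": 30},
    {"rx": 0, "ry": 0, "rz": 3, "x": 0, "y": 0.06, "z": 0.13, "claw": 30},
    {"rx": 0, "ry": 0, "rz": 6, "x": 0.002, "y": 0.1, "z": 0.13, "claw": 30},
    {"rx": 0, "ry": 0, "rz": 9, "x": 0.004, "y": 0.14, "z": 0.13, "claw": 30},
    {"rx": 0, "ry": 0, "rz": 12, "x": 0.006, "y": 0.18, "z": 0.13, "claw": 30},
    {"rx": 0, "ry": 0, "rz": 14.5, "x": 0.008, "y": 0.22, "z": 0.13, "claw": 30},
    {"rx": 0, "ry": 0, "rz": 14.5, "x": 0.0095, "y": 0.26, "z": 0.13, "claw": 30},
  ],
)

```text
time: 20.02
tool_pos: [0.6452, -0.0195, 0.1159]
tool_rot: [-0.246, 3.132, 0.0]
wrist_force: [0.4, -0.2, 0.3]
width: 0.0441
grip_force: 30.0
```

Call:
drive_tool(
  moves=[
    {"rx": 0, "ry": 0, "rz": 0, "x": 0, "y": 0.006, "z": -0.01, "claw": 30},
    {"rx": 0, "ry": 0, "rz": 0, "x": 0, "y": 0.006, "z": -0.04, "claw": 30},
    {"rx": 0, "ry": 0, "rz": 0, "x": 0, "y": 0.006, "z": -0.07, "claw": 30},
    {"rx": 0, "ry": 0, "rz": 0, "x": 0, "y": 0.006, "z": -0.095, "claw": 30},
    {"rx": 0, "ry": 0, "rz": 0, "x": 0, "y": 0.006, "z": -0.112, "claw": 30},
    {"rx": 0, "ry": 0, "rz": 0, "x": 0, "y": 0.006, "z": -0.119, "claw": 30},
    {"rx": 0, "ry": 0, "rz": 0, "x": 0, "y": 0.006, "z": -0.119, "claw": 30},
    {"rx": 0, "ry": 0, "rz": 0, "x": 0, "y": 0.006, "z": -0.119, "claw": 60},
    {"rx": 0, "ry": 0, "rz": 0, "x": 0, "y": 0.006, "z": -0.119, "claw": 60},
    {"rx": 0, "ry": 0, "rz": 0, "x": 0, "y": 0.006, "z": -0.119, "claw": 60},
  ],
)

```text
time: 20.85
tool_pos: [0.6464, -0.0157, -0.0022]
tool_rot: [-0.244, 3.13, -0.001]
wrist_force: [0.0, -0.6, 0.7]
width: 0.0553
grip_force: 0.0
```

Call:
drive_tool(
  moves=[
    {"rx": 0, "ry": 0, "rz": 0, "x": 0, "y": 0, "z": 0.03, "claw": 60},
    {"rx": 0, "ry": 0, "rz": 0, "x": 0, "y": 0, "z": 0.06, "claw": 60},
    {"rx": 0, "ry": 0, "rz": 0, "x": 0, "y": 0, "z": 0.09, "claw": 60},
    {"rx": 0, "ry": 0, "rz": 0, "x": 0, "y": 0, "z": 0.12, "claw": 60},
    {"rx": 0, "ry": 0, "rz": -2, "x": -0.02, "y": 0.032, "z": 0.12, "claw": 75},
    {"rx": 0, "ry": 0, "rz": -4, "x": -0.04, "y": 0.064, "z": 0.12, "claw": 75},
    {"rx": 0, "ry": 0, "rz": -6, "x": -0.06, "y": 0.096, "z": 0.12, "claw": 75},
    {"rx": 0, "ry": 0, "rz": -8, "x": -0.08, "y": 0.128, "z": 0.12, "claw": 75},
    {"rx": 0, "ry": 0, "rz": -10, "x": -0.1, "y": 0.16, "z": 0.12, "claw": 75},
    {"rx": 0, "ry": 0, "rz": -11, "x": -0.12, "y": 0.192, "z": 0.12, "claw": 75},
  ],
)

```text
time: 21.68
tool_pos: [0.5248, 0.1779, 0.1178]
tool_rot: [0.06, 3.139, 0.001]
wrist_force: [0.6, 0.5, 0.0]
width: 0.0705
grip_force: 0.0
```

```bash
cat > look.py <<'E'
from lid import *
import sys
for n in("top","side"):
    im,d=snap(n,n[0]+sys.argv[1]); print(n,lid(n,im,d))
    for b in boxes(n,im,d):
        if b[5]<.05 and b[2][0]<720: print(*b)
s=state(); print(s["tool_pos"],s["tool_rot"])
E
python3 look.py 10
```

```text
top (174, array([1.612, 1.621, 1.642]))
side (52, array([1.597, 1.609, 1.632]))
pink (238, 319) [488.2 412.9] [43. 47.] 10 0.029
gold (220, 197) [634.  -12.4] [94. 85.] 7 0.032
[0.52220279 0.18069282 0.11779451] [-0.04929098 -3.14056684 -0.00370984]
```

Call:
drive_tool(
  moves=[
    {"rx": 0, "ry": 0, "rz": 0, "x": -0.022, "y": 0.034, "z": 0, "claw": 75},
    {"rx": 0, "ry": 0, "rz": 0, "x": -0.044, "y": 0.068, "z": 0, "claw": 75},
    {"rx": 0, "ry": 0, "rz": 0, "x": -0.063, "y": 0.099, "z": 0, "claw": 75},
    {"rx": 0, "ry": 0, "rz": 0, "x": -0.063, "y": 0.099, "z": -0.03, "claw": 75},
    {"rx": 0, "ry": 0, "rz": 0, "x": -0.063, "y": 0.099, "z": -0.06, "claw": 75},
    {"rx": 0, "ry": 0, "rz": 0, "x": -0.063, "y": 0.099, "z": -0.075, "claw": 75},
    {"rx": 0, "ry": 0, "rz": 0, "x": -0.063, "y": 0.099, "z": -0.075, "claw": 75},
    {"rx": 0, "ry": 0, "rz": 0, "x": -0.063, "y": 0.099, "z": -0.075, "claw": 75},
    {"rx": 0, "ry": 0, "rz": 0, "x": -0.063, "y": 0.099, "z": -0.075, "claw": 75},
    {"rx": 0, "ry": 0, "rz": 0, "x": -0.063, "y": 0.099, "z": -0.075, "claw": 75},
  ],
)

```text
time: 22.62
tool_pos: [0.4643, 0.2758, 0.0434]
tool_rot: [0.058, 3.138, 0.002]
wrist_force: [-0.2, -0.5, 0.6]
width: 0.0705
grip_force: 0.0
```

```bash
cat > near.py <<'E'
from lid import *
import sys
s=state(); print(s["tool_pos"],s["width"]); tx,ty,tz=s["tool_pos"]
for n in("side","top"):
  im,d=snap(n,n[0]+sys.argv[1]); P=cloud(n,d)
  for b in boxes(n,im,d):
    if b[5]<.05 and b[2][0]<720: print(n,*b)
  k=(abs(P[...,0]-tx)<.05)&(abs(P[...,1]-ty)<.06)&(P[...,2]>.01)&(P[...,2]<.11); q=P[k]
  for z in (.015,.025,.035,.055,.065,.085):
    r=q[abs(q[:,2]-z)<.005]
    if len(r): print(n,round(z,3),len(r),np.round(r.min(0),3)[:2],np.round(r.max(0),3)[:2])
E
python3 near.py 11
```

```text
[0.46425389 0.2757984  0.04337926] 0.07052406549925734
side pink (238, 322) [486.9 420.2] [43. 38.] 10 0.035
side gold (224, 197) [622.1 -15.3] [118.  82.] 10 0.033
side 0.015 22 [0.438 0.277] [0.481 0.301]
side 0.025 31 [0.438 0.28 ] [0.482 0.303]
side 0.035 3 [0.447 0.293] [0.479 0.298]
side 0.065 7 [0.455 0.238] [0.47  0.313]
side 0.085 19 [0.456 0.239] [0.471 0.325]
top gold (25, 182) [486.1 625. ] [ 22. 142.] 21 0.006
top 0.015 3 [0.44  0.254] [0.447 0.254]
top 0.025 37 [0.438 0.253] [0.451 0.296]
top 0.035 10 [0.441 0.26 ] [0.45  0.295]
```

Call:
drive_tool(
  moves=[
    {"rx": 0, "ry": 0, "rz": 0, "x": -0.002, "y": 0, "z": -0.02, "claw": 75},
    {"rx": 0, "ry": 0, "rz": 0, "x": -0.002, "y": 0, "z": -0.04, "claw": 75},
    {"rx": 0, "ry": 0, "rz": 0, "x": -0.002, "y": 0, "z": -0.056, "claw": 75},
    {"rx": 0, "ry": 0, "rz": 0, "x": -0.002, "y": 0, "z": -0.056, "claw": 75},
    {"rx": 0, "ry": 0, "rz": 0, "x": -0.002, "y": 0, "z": -0.056, "claw": 30},
    {"rx": 0, "ry": 0, "rz": 0, "x": -0.002, "y": 0, "z": -0.056, "claw": 30},
    {"rx": 0, "ry": 0, "rz": 0, "x": -0.002, "y": 0, "z": -0.056, "claw": 30},
    {"rx": 0, "ry": 0, "rz": 0, "x": -0.002, "y": 0, "z": -0.056, "claw": 30},
    {"rx": 0, "ry": 0, "rz": 0, "x": -0.002, "y": 0, "z": -0.056, "claw": 30},
    {"rx": 0, "ry": 0, "rz": 0, "x": -0.002, "y": 0, "z": -0.056, "claw": 30},
  ],
)

```text
time: 23.55
tool_pos: [0.4613, 0.276, -0.0132]
tool_rot: [0.057, 3.139, 0.002]
wrist_force: [-0.2, -0.5, 4.9]
width: 0.0443
grip_force: 29.6
```

Call:
drive_tool(
  moves=[
    {"rx": 0, "ry": 0, "rz": 0, "x": 0, "y": 0, "z": 0.035, "claw": 30},
    {"rx": 0, "ry": 0, "rz": 0, "x": 0, "y": 0, "z": 0.07, "claw": 30},
    {"rx": 0, "ry": 0, "rz": 0, "x": 0, "y": 0, "z": 0.1, "claw": 30},
    {"rx": 0, "ry": 0, "rz": 0, "x": 0.005, "y": -0.015, "z": 0.13, "claw": 30},
    {"rx": 0, "ry": 0, "rz": 2, "x": 0.02, "y": -0.05, "z": 0.13, "claw": 30},
    {"rx": 0, "ry": 0, "rz": 4, "x": 0.036, "y": -0.085, "z": 0.13, "claw": 30},
    {"rx": 0, "ry": 0, "rz": 6, "x": 0.052, "y": -0.12, "z": 0.13, "claw": 30},
    {"rx": 0, "ry": 0, "rz": 8, "x": 0.068, "y": -0.155, "z": 0.13, "claw": 30},
    {"rx": 0, "ry": 0, "rz": 10, "x": 0.084, "y": -0.19, "z": 0.13, "claw": 30},
    {"rx": 0, "ry": 0, "rz": 11.4, "x": 0.1, "y": -0.225, "z": 0.13, "claw": 30},
  ],
)

```text
time: 24.38
tool_pos: [0.5606, 0.0489, 0.1159]
tool_rot: [0.258, -3.131, -0.0]
wrist_force: [0.4, -0.3, -0.0]
width: 0.0445
grip_force: 29.6
```

Call:
drive_tool(
  moves=[
    {"rx": 0, "ry": 0, "rz": 0, "x": 0.016, "y": -0.037, "z": 0, "claw": 30},
    {"rx": 0, "ry": 0, "rz": 0, "x": 0.0317, "y": -0.0745, "z": 0, "claw": 30},
    {"rx": 0, "ry": 0, "rz": 0, "x": 0.0317, "y": -0.0745, "z": -0.03, "claw": 30},
    {"rx": 0, "ry": 0, "rz": 0, "x": 0.0317, "y": -0.0745, "z": -0.06, "claw": 30},
    {"rx": 0, "ry": 0, "rz": 0, "x": 0.0317, "y": -0.0745, "z": -0.09, "claw": 30},
    {"rx": 0, "ry": 0, "rz": 0, "x": 0.0317, "y": -0.0745, "z": -0.112, "claw": 30},
    {"rx": 0, "ry": 0, "rz": 0, "x": 0.0317, "y": -0.0745, "z": -0.12, "claw": 30},
    {"rx": 0, "ry": 0, "rz": 0, "x": 0.0317, "y": -0.0745, "z": -0.12, "claw": 60},
    {"rx": 0, "ry": 0, "rz": 0, "x": 0.0317, "y": -0.0745, "z": -0.12, "claw": 60},
    {"rx": 0, "ry": 0, "rz": 0, "x": 0.0317, "y": -0.0745, "z": -0.12, "claw": 60},
  ],
)

```text
time: 25.22
tool_pos: [0.593, -0.0239, -0.0034]
tool_rot: [-0.256, 3.13, -0.0]
wrist_force: [0.3, -0.7, 0.0]
width: 0.0557
grip_force: 0.0
```

Call:
drive_tool(
  moves=[
    {"rx": 0, "ry": 0, "rz": 0, "x": 0, "y": 0, "z": 0.035, "claw": 60},
    {"rx": 0, "ry": 0, "rz": 0, "x": 0, "y": 0, "z": 0.07, "claw": 60},
    {"rx": 0, "ry": 0, "rz": 0, "x": 0, "y": 0, "z": 0.1, "claw": 60},
    {"rx": 0, "ry": 0, "rz": 0, "x": -0.001, "y": 0.02, "z": 0.12, "claw": 60},
    {"rx": 0, "ry": 0, "rz": -6, "x": -0.005, "y": 0.06, "z": 0.12, "claw": 75},
    {"rx": 0, "ry": 0, "rz": -12, "x": -0.01, "y": 0.1, "z": 0.12, "claw": 75},
    {"rx": 0, "ry": 0, "rz": -18, "x": -0.015, "y": 0.14, "z": 0.12, "claw": 75},
    {"rx": 0, "ry": 0, "rz": -24, "x": -0.02, "y": 0.18, "z": 0.12, "claw": 75},
    {"rx": 0, "ry": 0, "rz": -30, "x": -0.025, "y": 0.22, "z": 0.12, "claw": 75},
    {"rx": 0, "ry": 0, "rz": -36, "x": -0.03, "y": 0.26, "z": 0.12, "claw": 75},
  ],
)

```text
time: 26.05
tool_pos: [0.5621, 0.2383, 0.1172]
tool_rot: [0.732, 3.053, 0.002]
wrist_force: [0.7, -0.1, -0.2]
width: 0.0706
grip_force: 0.0
```

Call:
drive_tool(
  moves=[
    {"rx": 0, "ry": 0, "rz": -2, "x": 0, "y": 0.035, "z": 0, "claw": 75},
    {"rx": 0, "ry": 0, "rz": -2, "x": 0, "y": 0.068, "z": 0, "claw": 75},
    {"rx": 0, "ry": 0, "rz": -2, "x": 0, "y": 0.068, "z": -0.03, "claw": 75},
    {"rx": 0, "ry": 0, "rz": -2, "x": 0, "y": 0.068, "z": -0.06, "claw": 75},
    {"rx": 0, "ry": 0, "rz": -2, "x": 0, "y": 0.068, "z": -0.073, "claw": 75},
    {"rx": 0, "ry": 0, "rz": -2, "x": 0, "y": 0.068, "z": -0.073, "claw": 75},
    {"rx": 0, "ry": 0, "rz": -2, "x": 0, "y": 0.068, "z": -0.073, "claw": 75},
    {"rx": 0, "ry": 0, "rz": -2, "x": 0, "y": 0.068, "z": -0.073, "claw": 75},
    {"rx": 0, "ry": 0, "rz": -2, "x": 0, "y": 0.068, "z": -0.073, "claw": 75},
    {"rx": 0, "ry": 0, "rz": -2, "x": 0, "y": 0.068, "z": -0.073, "claw": 75},
  ],
)

```text
time: 26.88
tool_pos: [0.5634, 0.3044, 0.0445]
tool_rot: [0.778, 3.041, 0.003]
wrist_force: [0.8, -0.4, -0.4]
width: 0.0704
grip_force: 0.0
```

```bash
python3 near.py 12
```

```text
[0.56336535 0.30440239 0.04454438] 0.07040657121169835
side pink (238, 319) [487.2 413.9] [44. 47.] 4 0.033
side pink (239, 217) [552.6  61. ] [ 72. 168.] 7 0.006
side gold (285, 47) [  556.8 -1056.8] [161. 296.] 43 -0.195
side 0.015 26 [0.534 0.302] [0.58  0.335]
side 0.025 175 [0.534 0.279] [0.583 0.336]
side 0.035 21 [0.533 0.287] [0.573 0.328]
side 0.065 8 [0.534 0.27 ] [0.571 0.342]
side 0.085 19 [0.531 0.271] [0.58  0.351]
top gold (33, 246) [306.7 582.1] [43. 32.] 7 0.042
```

Call:
drive_tool(
  moves=[
    {"rx": 0, "ry": 0, "rz": 0, "x": 0, "y": 0.001, "z": -0.02, "claw": 75},
    {"rx": 0, "ry": 0, "rz": 0, "x": 0, "y": 0.001, "z": -0.04, "claw": 75},
    {"rx": 0, "ry": 0, "rz": 0, "x": 0, "y": 0.001, "z": -0.057, "claw": 75},
    {"rx": 0, "ry": 0, "rz": 0, "x": 0, "y": 0.001, "z": -0.057, "claw": 75},
    {"rx": 0, "ry": 0, "rz": 0, "x": 0, "y": 0.001, "z": -0.057, "claw": 30},
    {"rx": 0, "ry": 0, "rz": 0, "x": 0, "y": 0.001, "z": -0.057, "claw": 30},
    {"rx": 0, "ry": 0, "rz": 0, "x": 0, "y": 0.001, "z": -0.057, "claw": 30},
    {"rx": 0, "ry": 0, "rz": 0, "x": 0, "y": 0.001, "z": -0.057, "claw": 30},
    {"rx": 0, "ry": 0, "rz": 0, "x": 0, "y": 0.001, "z": -0.057, "claw": 30},
    {"rx": 0, "ry": 0, "rz": 0, "x": 0, "y": 0.001, "z": -0.057, "claw": 30},
  ],
)

```text
time: 27.82
tool_pos: [0.563, 0.3055, -0.013]
tool_rot: [0.777, 3.042, 0.002]
wrist_force: [-0.3, -0.8, 4.2]
width: 0.0439
grip_force: 30.0
```

Call:
drive_tool(
  moves=[
    {"rx": 0, "ry": 0, "rz": 0, "x": 0, "y": 0, "z": 0.035, "claw": 30},
    {"rx": 0, "ry": 0, "rz": 0, "x": 0, "y": 0, "z": 0.07, "claw": 30},
    {"rx": 0, "ry": 0, "rz": 4, "x": 0, "y": 0, "z": 0.1, "claw": 30},
    {"rx": 0, "ry": 0, "rz": 9, "x": 0.002, "y": -0.015, "z": 0.13, "claw": 30},
    {"rx": 0, "ry": 0, "rz": 14, "x": 0.012, "y": -0.045, "z": 0.13, "claw": 30},
    {"rx": 0, "ry": 0, "rz": 19, "x": 0.022, "y": -0.075, "z": 0.13, "claw": 30},
    {"rx": 0, "ry": 0, "rz": 24, "x": 0.032, "y": -0.105, "z": 0.13, "claw": 30},
    {"rx": 0, "ry": 0, "rz": 29, "x": 0.042, "y": -0.135, "z": 0.13, "claw": 30},
    {"rx": 0, "ry": 0, "rz": 34, "x": 0.052, "y": -0.165, "z": 0.13, "claw": 30},
    {"rx": 0, "ry": 0, "rz": 38, "x": 0.061, "y": -0.195, "z": 0.13, "claw": 30},
  ],
)

```text
time: 28.65
tool_pos: [0.6234, 0.1087, 0.1159]
tool_rot: [-0.262, 3.13, 0.0]
wrist_force: [-0.7, -0.6, -0.5]
width: 0.0435
grip_force: 30.0
```

Call:
drive_tool(
  moves=[
    {"rx": 0, "ry": 0, "rz": 0, "x": 0, "y": 0, "z": 0, "claw": 30},
    {"rx": 0, "ry": 0, "rz": 0, "x": 0, "y": 0, "z": -0.03, "claw": 30},
    {"rx": 0, "ry": 0, "rz": 0, "x": 0, "y": 0, "z": -0.06, "claw": 30},
    {"rx": 0, "ry": 0, "rz": 0, "x": 0, "y": 0, "z": -0.09, "claw": 30},
    {"rx": 0, "ry": 0, "rz": 0, "x": 0, "y": 0, "z": -0.112, "claw": 30},
    {"rx": 0, "ry": 0, "rz": 0, "x": 0, "y": 0, "z": -0.12, "claw": 30},
    {"rx": 0, "ry": 0, "rz": 0, "x": 0, "y": 0, "z": -0.12, "claw": 30},
    {"rx": 0, "ry": 0, "rz": 0, "x": 0, "y": 0, "z": -0.12, "claw": 60},
    {"rx": 0, "ry": 0, "rz": 0, "x": 0, "y": 0, "z": -0.12, "claw": 60},
    {"rx": 0, "ry": 0, "rz": 0, "x": 0, "y": 0, "z": -0.12, "claw": 60},
  ],
)

```text
time: 29.48
tool_pos: [0.6238, 0.1104, -0.0034]
tool_rot: [-0.256, 3.13, 0.0]
wrist_force: [0.2, -0.2, 0.3]
width: 0.0561
grip_force: 0.0
```

Call:
drive_tool(
  moves=[
    {"rx": 0, "ry": 0, "rz": 0, "x": 0, "y": 0, "z": 0.035, "claw": 60},
    {"rx": 0, "ry": 0, "rz": 0, "x": 0, "y": 0, "z": 0.07, "claw": 60},
    {"rx": 0, "ry": 0, "rz": 0, "x": 0, "y": 0, "z": 0.1, "claw": 60},
    {"rx": 0, "ry": 0, "rz": 0, "x": -0.005, "y": 0.015, "z": 0.12, "claw": 60},
    {"rx": 0, "ry": 0, "rz": -1, "x": -0.02, "y": 0.05, "z": 0.12, "claw": 75},
    {"rx": 0, "ry": 0, "rz": -1, "x": -0.035, "y": 0.085, "z": 0.12, "claw": 75},
    {"rx": 0, "ry": 0, "rz": -1, "x": -0.05, "y": 0.12, "z": 0.12, "claw": 75},
    {"rx": 0, "ry": 0, "rz": -1, "x": -0.066, "y": 0.155, "z": 0.12, "claw": 75},
    {"rx": 0, "ry": 0, "rz": -1, "x": -0.082, "y": 0.19, "z": 0.12, "claw": 75},
    {"rx": 0, "ry": 0, "rz": -1, "x": -0.098, "y": 0.225, "z": 0.12, "claw": 75},
  ],
)

```text
time: 30.32
tool_pos: [0.5244, 0.3368, 0.1166]
tool_rot: [-0.228, 3.132, 0.001]
wrist_force: [0.4, -0.0, -0.1]
width: 0.0703
grip_force: 0.0
```

Call:
drive_tool(
  moves=[
    {"rx": 0, "ry": 0, "rz": 0, "x": -0.017, "y": 0.036, "z": 0, "claw": 75},
    {"rx": 0, "ry": 0, "rz": 0, "x": -0.035, "y": 0.0715, "z": 0, "claw": 75},
    {"rx": 0, "ry": 0, "rz": 0, "x": -0.035, "y": 0.0715, "z": -0.03, "claw": 75},
    {"rx": 0, "ry": 0, "rz": 0, "x": -0.035, "y": 0.0715, "z": -0.06, "claw": 75},
    {"rx": 0, "ry": 0, "rz": 0, "x": -0.035, "y": 0.0715, "z": -0.073, "claw": 75},
    {"rx": 0, "ry": 0, "rz": 0, "x": -0.035, "y": 0.0715, "z": -0.073, "claw": 75},
    {"rx": 0, "ry": 0, "rz": 0, "x": -0.035, "y": 0.0715, "z": -0.073, "claw": 75},
    {"rx": 0, "ry": 0, "rz": 0, "x": -0.035, "y": 0.0715, "z": -0.073, "claw": 75},
    {"rx": 0, "ry": 0, "rz": 0, "x": -0.035, "y": 0.0715, "z": -0.073, "claw": 75},
    {"rx": 0, "ry": 0, "rz": 0, "x": -0.035, "y": 0.0715, "z": -0.073, "claw": 75},
  ],
)

```text
time: 31.15
tool_pos: [0.4913, 0.4071, 0.0444]
tool_rot: [-0.227, 3.131, 0.003]
wrist_force: [-0.4, -0.3, 0.9]
width: 0.0704
grip_force: 0.0
```

```bash
python3 near.py 13
```

```text
[0.49133229 0.40706622 0.044435  ] 0.07042745940284492
side gold (225, 363) [499.  535.2] [ 45. 100.] 42 0.008
side gold (224, 197) [620.5 -15.7] [121.  82.] 10 0.028
side gold (276, 42) [  579.5 -1102.9] [119. 233.] 21 -0.198
side 0.015 2 [0.5   0.433] [0.507 0.434]
side 0.065 3 [0.489 0.371] [0.494 0.373]
top gold (23, 181) [486.6 631.4] [13. 94.] 17 0.006
top 0.015 21 [0.466 0.385] [0.491 0.42 ]
top 0.025 78 [0.465 0.385] [0.499 0.431]
top 0.035 34 [0.466 0.387] [0.491 0.428]
top 0.065 1 [0.476 0.444] [0.476 0.444]
top 0.085 2 [0.475 0.442] [0.475 0.445]
```

Call:
drive_tool(
  moves=[
    {"rx": 0, "ry": 0, "rz": 0, "x": 0, "y": 0, "z": -0.02, "claw": 75},
    {"rx": 0, "ry": 0, "rz": 0, "x": 0, "y": 0, "z": -0.04, "claw": 75},
    {"rx": 0, "ry": 0, "rz": 0, "x": 0, "y": 0, "z": -0.057, "claw": 75},
    {"rx": 0, "ry": 0, "rz": 0, "x": 0, "y": 0, "z": -0.057, "claw": 75},
    {"rx": 0, "ry": 0, "rz": 0, "x": 0, "y": 0, "z": -0.057, "claw": 30},
    {"rx": 0, "ry": 0, "rz": 0, "x": 0, "y": 0, "z": -0.057, "claw": 30},
    {"rx": 0, "ry": 0, "rz": 0, "x": 0, "y": 0, "z": -0.057, "claw": 30},
    {"rx": 0, "ry": 0, "rz": 0, "x": 0, "y": 0, "z": -0.057, "claw": 30},
    {"rx": 0, "ry": 0, "rz": 0, "x": 0, "y": 0, "z": -0.057, "claw": 30},
    {"rx": 0, "ry": 0, "rz": 0, "x": 0, "y": 0, "z": -0.057, "claw": 30},
  ],
)

```text
time: 32.08
tool_pos: [0.4909, 0.4073, -0.013]
tool_rot: [-0.228, 3.131, 0.002]
wrist_force: [-0.1, 0.6, 4.2]
width: 0.0437
grip_force: 30.0
```

Call:
drive_tool(
  moves=[
    {"rx": 0, "ry": 0, "rz": 0, "x": 0, "y": 0, "z": 0.035, "claw": 30},
    {"rx": 0, "ry": 0, "rz": 0, "x": 0, "y": 0, "z": 0.07, "claw": 30},
    {"rx": 0, "ry": 0, "rz": 0, "x": 0, "y": 0, "z": 0.1, "claw": 30},
    {"rx": 0, "ry": 0, "rz": 0, "x": 0.004, "y": -0.015, "z": 0.13, "claw": 30},
    {"rx": 0, "ry": 0, "rz": 1, "x": 0.014, "y": -0.053, "z": 0.13, "claw": 30},
    {"rx": 0, "ry": 0, "rz": 1, "x": 0.024, "y": -0.09, "z": 0.13, "claw": 30},
    {"rx": 0, "ry": 0, "rz": 1, "x": 0.034, "y": -0.128, "z": 0.13, "claw": 30},
    {"rx": 0, "ry": 0, "rz": 1, "x": 0.044, "y": -0.166, "z": 0.13, "claw": 30},
    {"rx": 0, "ry": 0, "rz": 1, "x": 0.054, "y": -0.203, "z": 0.13, "claw": 30},
    {"rx": 0, "ry": 0, "rz": 1, "x": 0.064, "y": -0.24, "z": 0.13, "claw": 30},
  ],
)

```text
time: 32.92
tool_pos: [0.554, 0.1648, 0.1158]
tool_rot: [0.256, -3.131, 0.0]
wrist_force: [0.8, -0.1, -1.1]
width: 0.0439
grip_force: 30.0
```

Call:
drive_tool(
  moves=[
    {"rx": 0, "ry": 0, "rz": 0, "x": 0.009, "y": -0.033, "z": 0, "claw": 30},
    {"rx": 0, "ry": 0, "rz": 0, "x": 0.0175, "y": -0.0653, "z": 0, "claw": 30},
    {"rx": 0, "ry": 0, "rz": 0, "x": 0.0175, "y": -0.0653, "z": -0.03, "claw": 30},
    {"rx": 0, "ry": 0, "rz": 0, "x": 0.0175, "y": -0.0653, "z": -0.06, "claw": 30},
    {"rx": 0, "ry": 0, "rz": 0, "x": 0.0175, "y": -0.0653, "z": -0.09, "claw": 30},
    {"rx": 0, "ry": 0, "rz": 0, "x": 0.0175, "y": -0.0653, "z": -0.112, "claw": 30},
    {"rx": 0, "ry": 0, "rz": 0, "x": 0.0175, "y": -0.0653, "z": -0.12, "claw": 30},
    {"rx": 0, "ry": 0, "rz": 0, "x": 0.0175, "y": -0.0653, "z": -0.12, "claw": 60},
    {"rx": 0, "ry": 0, "rz": 0, "x": 0.0175, "y": -0.0653, "z": -0.12, "claw": 60},
    {"rx": 0, "ry": 0, "rz": 0, "x": 0.0175, "y": -0.0653, "z": -0.12, "claw": 60},
  ],
)

```text
time: 33.75
tool_pos: [0.5725, 0.1015, -0.0034]
tool_rot: [-0.256, 3.129, 0.0]
wrist_force: [0.5, -0.2, -0.4]
width: 0.0561
grip_force: 0.0
```

Call:
drive_tool(
  moves=[
    {"rx": 0, "ry": 0, "rz": 0, "x": 0, "y": 0, "z": 0.035, "claw": 60},
    {"rx": 0, "ry": 0, "rz": 0, "x": 0, "y": 0, "z": 0.07, "claw": 60},
    {"rx": 0, "ry": 0, "rz": 0, "x": 0, "y": 0, "z": 0.105, "claw": 60},
    {"rx": 0, "ry": 0, "rz": 0, "x": -0.01, "y": 0.02, "z": 0.13, "claw": 50},
    {"rx": 0, "ry": 0, "rz": 0, "x": -0.02, "y": 0.05, "z": 0.16, "claw": 20},
    {"rx": 0, "ry": 0, "rz": 0, "x": -0.03, "y": 0.09, "z": 0.18, "claw": 0},
    {"rx": 0, "ry": 0, "rz": 0, "x": -0.03, "y": 0.13, "z": 0.2, "claw": 0},
    {"rx": 0, "ry": 0, "rz": 0, "x": -0.03, "y": 0.17, "z": 0.21, "claw": 0},
    {"rx": 0, "ry": 0, "rz": 0, "x": -0.03, "y": 0.2, "z": 0.22, "claw": 0},
    {"rx": 0, "ry": 0, "rz": 0, "x": -0.03, "y": 0.23, "z": 0.23, "claw": 0},
  ],
)

```text
time: 34.58
tool_pos: [0.5415, 0.3346, 0.2284]
tool_rot: [-0.258, 3.127, 0.004]
wrist_force: [-0.2, 0.3, -0.6]
width: 0.0131
grip_force: 0.0
```

```bash
python3 look.py 14; python3 -c "
import cv2,numpy as np
a=cv2.imread('pics/t14.png');b=cv2.imread('pics/s14.png');cv2.imwrite('pics/c14.png',np.hstack([cv2.resize(a[80:260,120:300],(400,400)),cv2.resize(b[150:250,180:280],(400,400))]))"
```

```text
top (173, array([1.611, 1.623, 1.639]))
side (47, array([1.6  , 1.61 , 1.631]))
gold (238, 197) [573.  -24.2] [25. 82.] 11 0.033
[0.5422042  0.33678564 0.22858712] [-0.26325958  3.12501028  0.00719114]
```

View pics/c14.png

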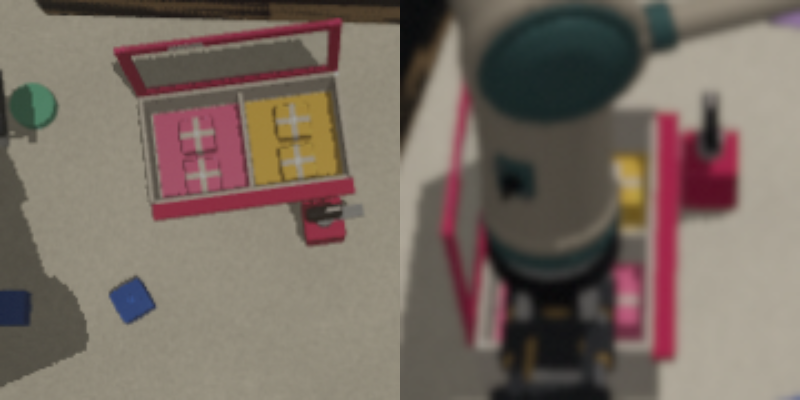

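All four boxes lie in the bays of their colour: pink at top crop (200,150) and gold at (295,140). The latch bar at (325,210) is still released. Next I'll move the closed fingers behind the lid to swing it shut.

Call:
drive_tool(
  moves=[
    {"rx": 0, "ry": 0, "rz": 0, "x": 0, "y": 0, "z": 0.035, "claw": 0},
    {"rx": 0, "ry": 0, "rz": 0, "x": 0.02, "y": -0.028, "z": 0.045, "claw": 0},
    {"rx": 0, "ry": 0, "rz": 0, "x": 0.04, "y": -0.056, "z": 0.045, "claw": 0},
    {"rx": 0, "ry": 0, "rz": 0, "x": 0.06, "y": -0.084, "z": 0.045, "claw": 0},
    {"rx": 0, "ry": 0, "rz": 0, "x": 0.08, "y": -0.111, "z": 0.045, "claw": 0},
    {"rx": 0, "ry": 0, "rz": 0, "x": 0.1, "y": -0.138, "z": 0.045, "claw": 0},
    {"rx": 0, "ry": 0, "rz": 0, "x": 0.12, "y": -0.166, "z": 0.045, "claw": 0},
    {"rx": 0, "ry": 0, "rz": 0, "x": 0.14, "y": -0.193, "z": 0.045, "claw": 0},
    {"rx": 0, "ry": 0, "rz": 0, "x": 0.16, "y": -0.221, "z": 0.045, "claw": 0},
    {"rx": 0, "ry": 0, "rz": 0, "x": 0.1736, "y": -0.24, "z": 0.045, "claw": 0},
  ],
)

```text
time: 35.52
tool_pos: [0.7164, 0.0872, 0.2709]
tool_rot: [-0.251, 3.131, -0.003]
wrist_force: [-0.2, -0.6, -0.1]
width: 0.0004
grip_force: 0.0
```

Call:
drive_tool(
  moves=[
    {"rx": 0, "ry": 0, "rz": 0, "x": 0, "y": 0, "z": 0, "claw": 0},
    {"rx": 0, "ry": 0, "rz": 0, "x": 0, "y": 0, "z": -0.02, "claw": 0},
    {"rx": 0, "ry": 0, "rz": 0, "x": 0, "y": 0, "z": -0.04, "claw": 0},
    {"rx": 0, "ry": 0, "rz": 0, "x": 0, "y": 0, "z": -0.055, "claw": 0},
    {"rx": 0, "ry": 0, "rz": 0, "x": 0, "y": 0, "z": -0.055, "claw": 0},
    {"rx": 0, "ry": 0, "rz": 0, "x": 0, "y": 0, "z": -0.055, "claw": 0},
    {"rx": 0, "ry": 0, "rz": 0, "x": 0, "y": 0, "z": -0.055, "claw": 0},
    {"rx": 0, "ry": 0, "rz": 0, "x": 0, "y": 0, "z": -0.055, "claw": 0},
    {"rx": 0, "ry": 0, "rz": 0, "x": 0, "y": 0, "z": -0.055, "claw": 0},
    {"rx": 0, "ry": 0, "rz": 0, "x": 0, "y": 0, "z": -0.055, "claw": 0},
  ],
)

```text
time: 36.35
tool_pos: [0.7156, 0.0914, 0.2169]
tool_rot: [-0.256, 3.129, -0.0]
wrist_force: [-0.6, -0.6, -0.3]
width: 0.0004
grip_force: 0.0
```

Run:
```python
from lid import *
s=state(); print(s["tool_pos"],s["tool_rot"],s["wrist_force"]); tx,ty,tz=s["tool_pos"]
for n in("side","top"):
    im,d=snap(n,n[0]+"15"); print(lid(n,im,d)); P=cloud(n,d)
    k=(abs(P[...,0]-tx)<.06)&(abs(P[...,1]-ty)<.06)&(P[...,2]>.1)&(P[...,2]<.35); q=P[k]
    for z in np.arange(.15,.35,.02):
        r=q[abs(q[:,2]-z)<.01]
        if len(r): print(n,round(z,3),len(r),np.round(r.min(0),3)[:2],np.round(r.max(0),3)[:2])
```

```text
[0.71562545 0.09144403 0.21688459] [-2.55605164e-01  3.12939472e+00 -6.97075859e-06] [-0.60275205 -0.63532021 -0.25674675]
(49, array([1.601, 1.61 , 1.628]))
side 0.15 34 [0.667 0.038] [0.686 0.151]
side 0.17 39 [0.668 0.032] [0.687 0.151]
side 0.19 37 [0.67  0.033] [0.688 0.147]
side 0.21 96 [0.668 0.033] [0.695 0.151]
side 0.23 2 [0.673 0.096] [0.703 0.138]
side 0.25 14 [0.703 0.095] [0.722 0.107]
side 0.33 4 [0.679 0.101] [0.723 0.117]
(87, array([1.61 , 1.621, 1.644]))
top 0.15 52 [0.68  0.033] [0.69  0.079]
top 0.17 49 [0.683 0.032] [0.691 0.077]
top 0.19 55 [0.682 0.033] [0.691 0.076]
top 0.21 81 [0.683 0.032] [0.696 0.073]
top 0.23 4 [0.686 0.039] [0.692 0.069]
top 0.33 1 [0.682 0.098] [0.682 0.098]
```

Call:
drive_tool(
  moves=[
    {"rx": 0, "ry": 0, "rz": 0, "x": 0, "y": 0, "z": -0.02, "claw": 0},
    {"rx": 0, "ry": 0, "rz": 0, "x": 0, "y": 0, "z": -0.04, "claw": 0},
    {"rx": 0, "ry": 0, "rz": 0, "x": 0, "y": 0, "z": -0.06, "claw": 0},
    {"rx": 0, "ry": 0, "rz": 0, "x": 0, "y": 0, "z": -0.073, "claw": 0},
    {"rx": 0, "ry": 0, "rz": 0, "x": 0, "y": 0, "z": -0.073, "claw": 0},
    {"rx": 0, "ry": 0, "rz": 0, "x": -0.01, "y": -0.002, "z": -0.073, "claw": 0},
    {"rx": 0, "ry": 0, "rz": 0, "x": -0.02, "y": -0.003, "z": -0.073, "claw": 0},
    {"rx": 0, "ry": 0, "rz": 0, "x": -0.026, "y": -0.004, "z": -0.073, "claw": 0},
    {"rx": 0, "ry": 0, "rz": 0, "x": -0.034, "y": -0.006, "z": -0.073, "claw": 0},
    {"rx": 0, "ry": 0, "rz": 0, "x": -0.042, "y": -0.007, "z": -0.073, "claw": 0},
  ],
)

```text
time: 37.28
tool_pos: [0.6739, 0.0843, 0.1437]
tool_rot: [-0.255, 3.128, 0.0]
wrist_force: [1.9, 1.0, -1.0]
width: 0.0007
grip_force: 0.7
```

Call:
drive_tool(
  moves=[
    {"rx": 0, "ry": 0, "rz": 0, "x": -0.01, "y": -0.002, "z": 0, "claw": 0},
    {"rx": 0, "ry": 0, "rz": 0, "x": -0.021, "y": -0.003, "z": 0, "claw": 0},
    {"rx": 0, "ry": 0, "rz": 0, "x": -0.032, "y": -0.005, "z": -0.0015, "claw": 0},
    {"rx": 0, "ry": 0, "rz": 0, "x": -0.043, "y": -0.007, "z": -0.004, "claw": 0},
    {"rx": 0, "ry": 0, "rz": 0, "x": -0.053, "y": -0.009, "z": -0.008, "claw": 0},
    {"rx": 0, "ry": 0, "rz": 0, "x": -0.063, "y": -0.0105, "z": -0.013, "claw": 0},
    {"rx": 0, "ry": 0, "rz": 0, "x": -0.073, "y": -0.012, "z": -0.0195, "claw": 0},
    {"rx": 0, "ry": 0, "rz": 0, "x": -0.083, "y": -0.0135, "z": -0.027, "claw": 0},
    {"rx": 0, "ry": 0, "rz": 0, "x": -0.092, "y": -0.015, "z": -0.036, "claw": 0},
    {"rx": 0, "ry": 0, "rz": 0, "x": -0.1, "y": -0.0165, "z": -0.046, "claw": 0},
  ],
)

```text
time: 38.12
tool_pos: [0.573, 0.0676, 0.0975]
tool_rot: [-0.255, 3.129, -0.0]
wrist_force: [1.3, -0.2, -0.1]
width: 0.0004
grip_force: 0.3
```

Call:
drive_tool(
  moves=[
    {"rx": 0, "ry": 0, "rz": 0, "x": -0.006, "y": -0.001, "z": -0.011, "claw": 0},
    {"rx": 0, "ry": 0, "rz": 0, "x": -0.011, "y": -0.002, "z": -0.023, "claw": 0},
    {"rx": 0, "ry": 0, "rz": 0, "x": -0.014, "y": -0.002, "z": -0.032, "claw": 0},
    {"rx": 0, "ry": 0, "rz": 0, "x": -0.017, "y": -0.003, "z": -0.039, "claw": 0},
    {"rx": 0, "ry": 0, "rz": 0, "x": -0.017, "y": -0.003, "z": -0.042, "claw": 0},
    {"rx": 0, "ry": 0, "rz": 0, "x": -0.017, "y": -0.003, "z": -0.042, "claw": 0},
    {"rx": 0, "ry": 0, "rz": 0, "x": -0.017, "y": -0.003, "z": -0.042, "claw": 0},
    {"rx": 0, "ry": 0, "rz": 0, "x": -0.017, "y": -0.003, "z": -0.042, "claw": 0},
    {"rx": 0, "ry": 0, "rz": 0, "x": -0.017, "y": -0.003, "z": -0.042, "claw": 0},
    {"rx": 0, "ry": 0, "rz": 0, "x": -0.017, "y": -0.003, "z": -0.042, "claw": 0},
  ],
)

```text
time: 38.95
tool_pos: [0.5567, 0.0649, 0.0551]
tool_rot: [-0.256, 3.13, 0.0]
wrist_force: [0.6, -0.2, -0.2]
width: 0.0007
grip_force: 0.0
```

Run:
```python
from lid import *
for n in("side","top"):
    im,d=snap(n,n[0]+"16"); print(lid(n,im,d))
```

```text
(114, array([0.004, 0.034, 0.071]))
(183, array([0.018, 0.04 , 0.076]))
```

Call:
drive_tool(
  moves=[
    {"rx": 0, "ry": 0, "rz": 0, "x": 0, "y": 0, "z": -0.001, "claw": 0},
    {"rx": 0, "ry": 0, "rz": 0, "x": 0, "y": 0, "z": -0.002, "claw": 0},
    {"rx": 0, "ry": 0, "rz": 0, "x": 0, "y": 0, "z": -0.003, "claw": 0},
    {"rx": 0, "ry": 0, "rz": 0, "x": 0, "y": 0, "z": -0.004, "claw": 0},
    {"rx": 0, "ry": 0, "rz": 0, "x": 0, "y": 0, "z": -0.005, "claw": 0},
    {"rx": 0, "ry": 0, "rz": 0, "x": 0, "y": 0, "z": -0.005, "claw": 0},
    {"rx": 0, "ry": 0, "rz": 0, "x": 0, "y": 0, "z": -0.005, "claw": 0},
    {"rx": 0, "ry": 0, "rz": 0, "x": 0, "y": 0, "z": -0.005, "claw": 0},
    {"rx": 0, "ry": 0, "rz": 0, "x": 0, "y": 0, "z": -0.005, "claw": 0},
    {"rx": 0, "ry": 0, "rz": 0, "x": 0, "y": 0, "z": -0.005, "claw": 0},
  ],
)

```text
time: 39.88
tool_pos: [0.5566, 0.0648, 0.0527]
tool_rot: [-0.256, 3.129, -0.0]
wrist_force: [-3.7, -0.5, 16.8]
width: 0.0005
grip_force: 8.6
```

The lid hit its stop: 17 N with the commanded height not reached, so it is shut. Next I'll close the latch.

Call:
drive_tool(
  moves=[
    {"rx": 0, "ry": 0, "rz": 0, "x": 0, "y": 0, "z": 0.03, "claw": 0},
    {"rx": 0, "ry": 0, "rz": -4, "x": 0, "y": 0, "z": 0.06, "claw": 0},
    {"rx": 0, "ry": 0, "rz": -11, "x": -0.005, "y": -0.015, "z": 0.08, "claw": 30},
    {"rx": 0, "ry": 0, "rz": -18, "x": -0.012, "y": -0.03, "z": 0.08, "claw": 60},
    {"rx": 0, "ry": 0, "rz": -25, "x": -0.018, "y": -0.05, "z": 0.08, "claw": 60},
    {"rx": 0, "ry": 0, "rz": -32, "x": -0.025, "y": -0.07, "z": 0.08, "claw": 60},
    {"rx": 0, "ry": 0, "rz": -39, "x": -0.032, "y": -0.09, "z": 0.08, "claw": 60},
    {"rx": 0, "ry": 0, "rz": -46, "x": -0.04, "y": -0.105, "z": 0.08, "claw": 60},
    {"rx": 0, "ry": 0, "rz": -53, "x": -0.0468, "y": -0.123, "z": 0.08, "claw": 60},
    {"rx": 0, "ry": 0, "rz": -60, "x": -0.0468, "y": -0.123, "z": 0.08, "claw": 60},
  ],
)

```text
time: 40.72
tool_pos: [0.5081, -0.0608, 0.1296]
tool_rot: [-1.356, -2.834, 0.003]
wrist_force: [-1.4, 0.1, -0.5]
width: 0.0507
grip_force: 0.0
```

Call:
drive_tool(
  moves=[
    {"rx": 0, "ry": 0, "rz": -7, "x": 0, "y": 0, "z": 0, "claw": 60},
    {"rx": 0, "ry": 0, "rz": -14, "x": 0, "y": 0, "z": 0, "claw": 60},
    {"rx": 0, "ry": 0, "rz": -21, "x": 0, "y": 0, "z": 0, "claw": 60},
    {"rx": 0, "ry": 0, "rz": -28, "x": 0, "y": 0, "z": 0, "claw": 60},
    {"rx": 0, "ry": 0, "rz": -29, "x": 0, "y": 0, "z": 0, "claw": 60},
    {"rx": 0, "ry": 0, "rz": -29, "x": 0, "y": 0, "z": 0, "claw": 60},
    {"rx": 0, "ry": 0, "rz": -29, "x": 0, "y": 0, "z": 0, "claw": 60},
    {"rx": 0, "ry": 0, "rz": -29, "x": 0, "y": 0, "z": 0, "claw": 60},
    {"rx": 0, "ry": 0, "rz": -29, "x": 0, "y": 0, "z": 0, "claw": 60},
    {"rx": 0, "ry": 0, "rz": -29, "x": 0, "y": 0, "z": 0, "claw": 60},
  ],
)

```text
time: 41.55
tool_pos: [0.5095, -0.0582, 0.1297]
tool_rot: [2.011, 2.413, 0.0]
wrist_force: [-1.3, -0.1, 0.7]
width: 0.0565
grip_force: 0.0
```

Run:
```python
from lid import *
for n in("side","top"):
    im,d=snap(n,n[0]+"17"); print(lid(n,im,d))
    P=cloud(n,d); Q=P-[.611,.0442,0]; cx=Q[...,0]*c9+Q[...,1]*s9; cy=-Q[...,0]*s9+Q[...,1]*c9
    red=cv2.inRange(cv2.cvtColor(im,cv2.COLOR_RGB2HSV),(165,130,50),(179,255,255))>0
    k=red&(cx>-.078)&(cx<-.068)&(abs(cy-.06)<.06)&(P[...,2]>.062)&(P[...,2]<.1); print("front z",k.sum(),np.median(P[k][:,2]) if k.sum() else 0)
```

```text
(194, array([-0.003,  0.023,  0.052]))
front z 60 0.07168137905525498
(150, array([0.01 , 0.037, 0.062]))
front z 63 0.07308984393887706
```

The lid is shut, with its front top at z≈0.072, the same as at the start. I'll grip the latch bar and turn it home.

Call:
drive_tool(
  moves=[
    {"rx": 0, "ry": 0, "rz": -1, "x": 0, "y": 0, "z": -0.03, "claw": 60},
    {"rx": 0, "ry": 0, "rz": -1, "x": 0, "y": 0, "z": -0.055, "claw": 60},
    {"rx": 0, "ry": 0, "rz": -1, "x": 0, "y": 0, "z": -0.067, "claw": 60},
    {"rx": 0, "ry": 0, "rz": -1, "x": 0, "y": 0, "z": -0.067, "claw": 60},
    {"rx": 0, "ry": 0, "rz": -1, "x": 0, "y": 0, "z": -0.067, "claw": 5},
    {"rx": 0, "ry": 0, "rz": -1, "x": 0, "y": 0, "z": -0.067, "claw": 5},
    {"rx": 0, "ry": 0, "rz": -1, "x": 0, "y": 0, "z": -0.067, "claw": 5},
    {"rx": 0, "ry": 0, "rz": -1, "x": 0, "y": 0, "z": -0.067, "claw": 5},
    {"rx": 0, "ry": 0, "rz": -1, "x": 0, "y": 0, "z": -0.067, "claw": 5},
    {"rx": 0, "ry": 0, "rz": -1, "x": 0, "y": 0, "z": -0.067, "claw": 5},
  ],
)

```text
time: 42.48
tool_pos: [0.5098, -0.0582, 0.0634]
tool_rot: [2.033, 2.394, 0.001]
wrist_force: [0.5, 0.4, 0.1]
width: 0.0195
grip_force: 0.0
```

Call:
drive_tool(
  moves=[
    {"rx": 0, "ry": 0, "rz": 7, "x": 0, "y": 0, "z": 0, "claw": 5},
    {"rx": 0, "ry": 0, "rz": 14, "x": 0, "y": 0, "z": 0, "claw": 5},
    {"rx": 0, "ry": 0, "rz": 21, "x": 0, "y": 0, "z": 0, "claw": 5},
    {"rx": 0, "ry": 0, "rz": 28, "x": 0, "y": 0, "z": 0, "claw": 5},
    {"rx": 0, "ry": 0, "rz": 35, "x": 0, "y": 0, "z": 0, "claw": 5},
    {"rx": 0, "ry": 0, "rz": 42, "x": 0, "y": 0, "z": 0, "claw": 5},
    {"rx": 0, "ry": 0, "rz": 49, "x": 0, "y": 0, "z": 0, "claw": 5},
    {"rx": 0, "ry": 0, "rz": 56, "x": 0, "y": 0, "z": 0, "claw": 5},
    {"rx": 0, "ry": 0, "rz": 63, "x": 0, "y": 0, "z": 0, "claw": 5},
    {"rx": 0, "ry": 0, "rz": 70, "x": 0, "y": 0, "z": 0, "claw": 5},
  ],
)

```text
time: 43.32
tool_pos: [0.5095, -0.0583, 0.0632]
tool_rot: [0.283, 3.128, -0.0]
wrist_force: [-0.5, -0.5, 1.7]
width: 0.0135
grip_force: 29.8
```

Call:
drive_tool(
  moves=[
    {"rx": 0, "ry": 0, "rz": 6, "x": 0, "y": 0, "z": 0, "claw": 5},
    {"rx": 0, "ry": 0, "rz": 12, "x": 0, "y": 0, "z": 0, "claw": 5},
    {"rx": 0, "ry": 0, "rz": 16, "x": 0, "y": 0, "z": 0, "claw": 5},
    {"rx": 0, "ry": 0, "rz": 16, "x": 0, "y": 0, "z": 0, "claw": 5},
    {"rx": 0, "ry": 0, "rz": 16, "x": 0, "y": 0, "z": 0, "claw": 5},
    {"rx": 0, "ry": 0, "rz": 16, "x": 0, "y": 0, "z": 0, "claw": 60},
    {"rx": 0, "ry": 0, "rz": 16, "x": 0, "y": 0, "z": 0, "claw": 60},
    {"rx": 0, "ry": 0, "rz": 16, "x": 0, "y": 0, "z": 0, "claw": 60},
    {"rx": 0, "ry": 0, "rz": 16, "x": 0, "y": 0, "z": 0, "claw": 60},
    {"rx": 0, "ry": 0, "rz": 16, "x": 0, "y": 0, "z": 0, "claw": 60},
  ],
)

```text
time: 44.15
tool_pos: [0.5094, -0.0581, 0.0626]
tool_rot: [0.146, -3.138, -0.0]
wrist_force: [-0.5, -0.4, 0.1]
width: 0.0433
grip_force: 0.0
```

Call:
drive_tool(
  moves=[
    {"rx": 0, "ry": 0, "rz": 0, "x": 0, "y": 0, "z": 0.03, "claw": 60},
    {"rx": 0, "ry": 0, "rz": 0, "x": 0, "y": 0, "z": 0.06, "claw": 60},
    {"rx": 0, "ry": 0, "rz": 0, "x": 0, "y": 0, "z": 0.1, "claw": 60},
    {"rx": 0, "ry": 0, "rz": 0, "x": -0.03, "y": 0, "z": 0.13, "claw": 60},
    {"rx": 0, "ry": 0, "rz": 0, "x": -0.06, "y": 0.02, "z": 0.15, "claw": 60},
    {"rx": 0, "ry": 0, "rz": 0, "x": -0.08, "y": 0.06, "z": 0.16, "claw": 60},
    {"rx": 0, "ry": 0, "rz": 0, "x": -0.1, "y": 0.1, "z": 0.16, "claw": 60},
    {"rx": 0, "ry": 0, "rz": 0, "x": -0.12, "y": 0.14, "z": 0.16, "claw": 60},
    {"rx": 0, "ry": 0, "rz": 0, "x": -0.14, "y": 0.18, "z": 0.16, "claw": 60},
    {"rx": 0, "ry": 0, "rz": 0, "x": -0.16, "y": 0.22, "z": 0.16, "claw": 60},
  ],
)

```text
time: 44.98
tool_pos: [0.3556, 0.1484, 0.223]
tool_rot: [-0.144, 3.137, 0.001]
wrist_force: [0.9, 0.9, -0.4]
width: 0.0564
grip_force: 0.0
```

Run:
```python
from lid import *
for n in("side","top"):
    im,d=snap(n,n[0]+"18"); print(lid(n,im,d))
P=cloud("top",d)
k=(P[...,2]>.1)&(P[...,2]<.125); k[:,:240]=0;k[:,290:]=0;k[:140]=0;k[200:]=0
print("bar",k.sum(),cv2.minAreaRect((P[k][:,:2]*1000).astype(np.float32)))
k=(P[...,2]>.02)&(P[...,2]<.045)&(abs(P[...,0]-.45)<.13)&(abs(P[...,1]+.325)<.05)
print("tool",k.sum(),cv2.minAreaRect((P[k][:,:2]*1000).astype(np.float32)))
cv2.imwrite('pics/c18.png',cv2.resize(im[100:260,110:430],(800,400),interpolation=cv2.INTER_CUBIC)[...,::-1])
```

```text
(200, array([-0.001,  0.022,  0.05 ]))
(295, array([0.012, 0.037, 0.066]))
bar 86 ((508.6302185058594, -58.572959899902344), (43.957679748535156, 13.626689910888672), 2.1515111923217773)
tool 416 ((449.58740234375, -325.0928955078125), (157.73709106445312, 30.068538665771484), 2.370999813079834)
```

View pics/c18.png

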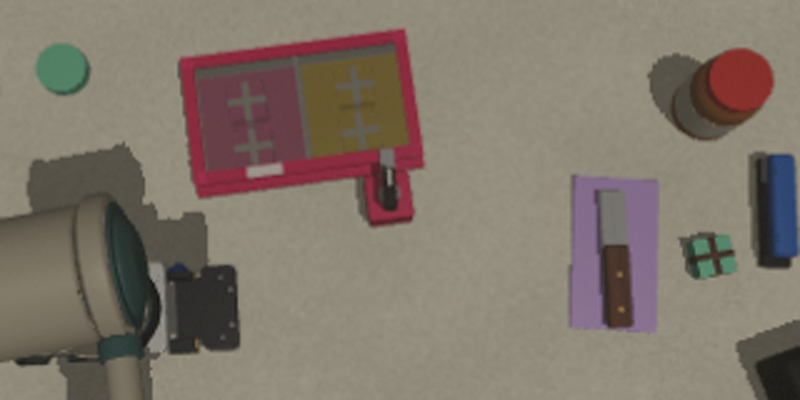

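The lid is shut over both pink and both gold boxes at crop (250,120) and (355,105). The latch bar at (388,185) is about 0.13 rad from home, and the blade lies on its mat at (615,260). I'm handing in.

```bash
python3 -c "
from cell import *
print(job_done())"
```

```text
the job is handed in; nothing more can be done
None
```

I handed the job in: both pink and both gold boxes are in the bays of their colour, the lid is shut, the latch is turned home (measured about 0.13 rad) and the blade tool is on its mat; the hand-in returned no verdict.

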